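Walk the tube block round to the stop rail

TASK

The heavy black tube block stands askew on the worktop: with the fingers push it round, gently and without gripping, lifting or tipping it, until one of its two long sides stands flat against the steel stop rail, on the side of the rail nearer the robot and not sticking out past either end of it. Leave the tip box, the bottle, the vial and the tube rack where they stand.

Things in the scene. Friction and masses are not known exactly. Their poses are not given: they have to be found in the camera images.
- tube_block: Loose black tube block, 96 mm (its x) by 124 mm (its y, the long way) by 38 mm high, about 0.9 kg, 24 wells in its top; a few capped tubes, part of it, stand up to 51 mm. Slides under 5 to 12 N; turns when pushed near a corner. Origin: centre of underside, x and y along its sides. Either long side may go against the rail. Starts 35 to 90 degrees off the rail's direction, its middle 140 to 190 mm in front of the rail.
- fence: Fixed steel stop rail, 240 mm long (its y), 12 mm thick, 26 mm high, with a 4 mm high foot on its far side. Origin: at worktop height in the middle of its upright face towards the robot; that face is its plane x = 0, y runs along it, x points away from the robot, so the block belongs at negative x. Its place and angle (up to 17 degrees) vary.
- tip_box: Bystander: pipette tip box, yellow with a pale lid, 87 by 124 by 60 mm high, loose, well to the robot's left of the rail. Origin: centre of its underside.
- reagent_bottle: Bystander: small bottle with a blue cap, 40 mm across, 70 mm high, loose, upright, to the robot's right. Origin: centre of its underside.
- cryo_rack: Bystander: white rack with ten short tubes, 60 by 110 by 40 mm high, loose, to the robot's right. Origin: centre of its underside.
- vial: Bystander: amber glass vial, 24 mm across, 45 mm high, loose, upright, to the robot's left. Origin: centre of its underside.
Not all that is in view belongs to the job. There is more than one size of the tube_block; the job needs the smallest. Several things look just like the fence: the one meant starts farthest to the robot's right.

How it is judged:
On the way:
1. the block has been turned until its long sides are within 0.3 rad (17 degrees) of the rail's direction (angle between the y axis of tube_block and the y axis of fence, either way round below 0.3 rad), for 0.1 s.
At the end, for the whole second after the job is handed in: The block lies flat on the worktop, at rest, with a long side against the rail's near face: parallel to the rail within 0.05 rad, its side within 6 mm of the rail, and neither end of it past the rail's ends (middle of the block within 59 mm of the rail's middle) (angle between the y axis of tube_block and the y axis of fence, either way round below 0.05 rad and x of tube_block in the frame of fence between -0.054 and -0.044 m and y of tube_block in the frame of fence between -0.059 and 0.059 m and height (world z) of tube_block below 0.004 m and angle between tube_block's own z axis and vertical below 0.05 rad and linear speed of tube_block below 0.01 m/s and angular speed of tube_block below 0.05 rad/s); the robot touches nothing.
It fails at once if the block is lifted off the worktop (more than 8 mm) (height (world z) of tube_block above 0.008 m).
It fails at once if the block is tipped (more than 0.12 rad) (angle between tube_block's own z axis and vertical above 0.12 rad).
It fails at once if the block is knocked along (faster than 0.35 m/s) (linear speed of tube_block above 0.35 m/s).
It fails at once if the arm or the gripper's body, not the fingers, pushes the block (over 5 N) (contact force between the arm and tube_block above 5 N).
It fails at once if a bystander (tip box, bottle, tube rack or vial) is moved more than 15 mm or tipped (distance of any of tip_box, reagent_bottle, cryo_rack, vial from where it was at the start of the episode above 0.015 m or angle between any of tip_box, reagent_bottle, cryo_rack, vial's own z axis and vertical above 0.3 rad).
It also fails if it takes over 72 s, if anything falls off the work surface, if the arm or the gripper's body presses on something with over 40 N, if the wrist force passes 120 N, or if a joint passes its speed limit or range.

ROBOT

A 6-joint arm with a two-finger parallel gripper is mounted at the origin on the work surface. World frame = base frame: x ahead of the robot, y to its left, z up, the work surface at z = 0. Lengths are in m, angles in rad, forces in N, time in s.
With the tool pointing down it reaches from about 0.35 to 0.975 m from the base axis. Payload 4.9 kg.
Tool frame: the origin (TCP) lies at the very end of the fingers, on their centre line; the grasp point (between the pads) lies 19 mm behind it; z points along the fingers, x is the direction in which the jaws open and shut, and the axes are right-handed (so a half turn about z gives the same grasp; the last joint's range is limited). The gripper opens to 85 mm and grips with 20 to 120 N. Pads are 22 mm wide; open, the fingers measure 114 mm over their backs; the gripper's body (76 mm by 85 mm) begins 54 mm behind the grasp point. The pads swing forward as they close: fully open they stand 13 mm farther back than shut.
Start: joints at [-1.365, 0.053, 1.613, -0, 1.476, -0.119], TCP at [0.199, -0.592, 0.211] pointing down, gripper open.
Joint ranges: [-3.01, 3.01], [-1.01, 2.22], [0.06, 2.58], [-1.02, 4.17], [0.09, 2.62], [-3.14, 3.14]. Speed limits (rad/s): [2.57, 2.57, 3.14, 3.14, 3.14, 3.14].

INTERFACE

Orientations are given as a unit quaternion [w, x, y, z].
In Python, from plant import * gives the robot as it stands.
- The arm moves only by the shell command python3 -m inch 'ROWS'. ROWS is text: rows parted by semicolons, each of 7 numbers parted by spaces: the shift along the tool's x, y, z in m, then the turn, a rotation vector about the tool's x, y, z in rad, then the closure, from 0 (fully open) to 1 (shut). A call has 1 to 10 rows; each row shifts and turns the commanded pose from where the row before left it, along the tool's axes as they then stand; what a row does not reach is not made up. A row lasts 1/12 s, in which the tool goes at most 41.7 mm and 7.16 degrees, less where a joint would pass 70% of its speed; a pose out of reach is approached as far as the arm can. A call with a gripper value outside its range is refused whole. The fingers move at their own pace and stop on an object; the grip force is fixed at half the most. Time passes only in rows, so rows that do not move let the fingers close. It gives the time, the measured TCP pose, the force and the opening at its end, in the units of the state.
- state(): the state, without advancing time (a new reading comes with each control period).
- grab_frame(name): name is "scene" or "top"; returns the picture (400x640x3 uint8, blue, green, red); there is no depth.
- camera_info(name): a dict with "vertical_fov" (degrees; the focal length in pixels is half the picture's height over the tangent of half this angle, whatever the lens; pixels are square), "cx", "cy" (the principal point, pixels), "origin" and "rotation" of the camera in the world. Camera axes: x right, y down, z forward; pixel columns grow to the right and rows downward; lengths in m; the calibration is good to about 2 mm. A picture is of the moment at which its call begins. camera_info takes no time and is no camera call.
- job_done(): hands the job in, once; it reports no verdict.
The state is a dict: "time": time; "joint_pos": joint angles; "joint_vel": joint speeds; "joint_efforts": joint torques, N m; "tool_pos": TCP position; "tool_rot": TCP orientation; "contact_force": force on the tool from outside, world axes, zero at the start; "ft_torque": the same for the moment, N m; "gripper_width": opening from 0.0 (shut) to 1.0 (fully open).
Only numpy, scipy, OpenCV 4.12 (cv2) and the standard library are available. Lean on these libraries where they do the work, as an engineer would, in place of code of your own. Each camera call takes 0.05 s, during which the arm holds its last target.

## Working session

There is one attempt and no reset: what is moved stays moved. The work goes in short steps, Python scripts to look and compute and a shell command to move; the robot and the scene stay as the last step left them, time stands still between calls to the robot, and variables do not carry over. Pictures are saved under pics/ and viewed, and the job is handed in when it is done.

```bash
ls; mkdir -p pics; python3 - <<'E'
from plant import *
import cv2
for n in ("scene","top"):
    im=grab_frame(n); cv2.imwrite(f"pics/{n}0.png",im); print(n,camera_info(n))
print(state())
E
```

```text
pics
scene {'vertical_fov': 43.70434643983147, 'cx': 322.8477661682074, 'cy': 197.77509884104248, 'origin': array([1.04985168, 0.67311336, 1.17134715]), 'rotation': array([-0.11197395,  0.35070518,  0.88326182, -0.29037265])}
top {'vertical_fov': 50.67591757024082, 'cx': 319.24340980484635, 'cy': 195.9126133217999, 'origin': array([0.31218509, 0.06673693, 1.17305988]), 'rotation': array([ 0.06932144, -0.70271241,  0.70562107, -0.05906538])}
{'time': 0.1, 'joint_pos': array([-1.36498820e+00,  5.32690981e-02,  1.61417692e+00,  8.09349881e-07,
        1.47599744e+00, -1.19013416e-01]), 'joint_vel': array([ 0.00052104, -0.00092822, -0.00321698,  0.00012814,  0.00088579,
       -0.0003263 ]), 'joint_efforts': array([ 1.07635216e-03, -3.94896269e+01, -3.71365571e+01, -6.78033894e-05,
        3.85187828e-03,  1.48995653e-06]), 'tool_pos': array([ 0.19932954, -0.59171895,  0.20938739]), 'tool_rot': array([-6.25652361e-04,  8.12138676e-01, -5.83463721e-01, -6.81860390e-04]), 'contact_force': array([0.67936747, 0.41576507, 0.59999941]), 'ft_torque': array([-0.03143202,  0.01852515, -0.01216034]), 'gripper_width': 1.0001649363449774}
```

View pics/scene0.png

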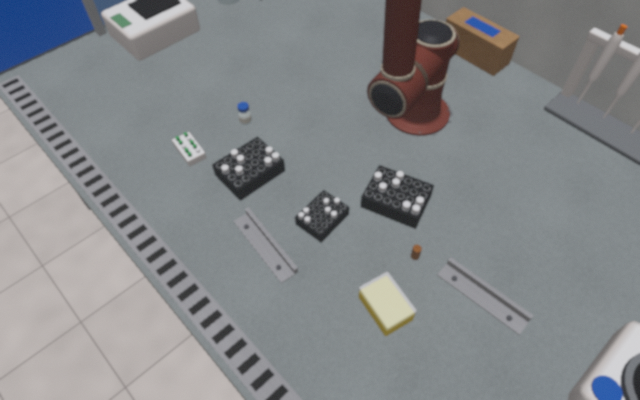

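View pics/top0.png

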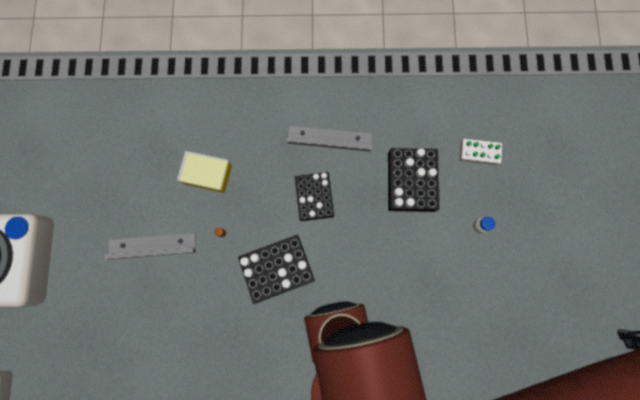

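The scene has three black blocks: the small one at top px (314,196), and two larger ones at (414,180) and (276,268). There are two rails, at (330,138) and (150,245). The job needs the smallest block, (314,196), and the rail farthest to the robot's right, (330,138). I'll check that choice in a close crop and measure it.

```bash
cat > h.py <<'E'
from plant import *
import cv2, numpy as np
from scipy.spatial.transform import Rotation as R
def cam(n):
    c=camera_info(n); f=200/np.tan(np.radians(c['vertical_fov']/2))
    q=c['rotation']; M=R.from_quat([q[1],q[2],q[3],q[0]]).as_matrix()
    return c,f,M
def ray(n,uv,z):
    c,f,M=cam(n); uv=np.atleast_2d(np.array(uv,float))
    d=np.c_[(uv[:,0]-c['cx'])/f,(uv[:,1]-c['cy'])/f,np.ones(len(uv))]@M.T
    o=np.array(c['origin']); t=(z-o[2])/d[:,2]
    return o+t[:,None]*d
def proj(n,P):
    c,f,M=cam(n); p=(np.atleast_2d(P)-np.array(c['origin']))@M
    return np.c_[p[:,0]/p[:,2]*f+c['cx'],p[:,1]/p[:,2]*f+c['cy']]
E
python3 - <<'E'
from h import *
im=cv2.imread('pics/top0.png')
cv2.imwrite('pics/crop0.png',cv2.resize(im[115:240,260:400],None,fx=5,fy=4.8 if 0 else 5,interpolation=cv2.INTER_CUBIC)[:600])
for nm,p in (('block',(314,196)),('rail',(330,138)),('big1',(414,180)),('big2',(276,268)),('tip',(204,171)),('vial',(220,232)),('rack',(482,151)),('bottle',(486,224))): print(nm,ray('top',p,.03)[0])
E
```

```text
block [0.52221928 0.09752523 0.03      ]
rail [0.68838089 0.05227234 0.03      ]
big1 [ 0.56562576 -0.17874606  0.03      ]
big2 [0.32716313 0.19920156 0.03      ]
tip [0.59492007 0.40487852 0.03      ]
vial [0.42411097 0.3532201  0.03      ]
rack [ 0.64730077 -0.37143623  0.03      ]
bottle [ 0.44271786 -0.36744368  0.03      ]
```

View pics/crop0.png

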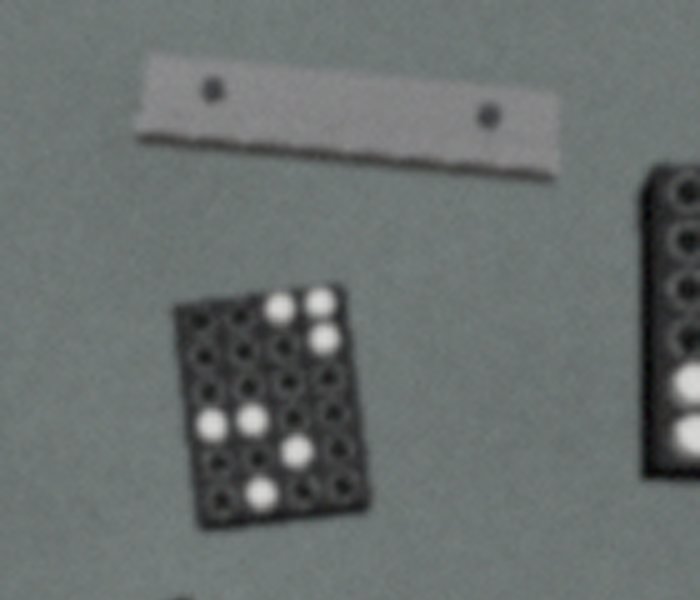

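The crop shows the small block with corners at about (177,305), (345,285), (368,505) and (200,528). The rail's near face is the dark line from (137,138) to (553,176). The larger block is at the right edge.

```bash
python3 - <<'E'
from h import *
im=cv2.imread('pics/top0.png')
g=im.max(axis=2)
# block mask
m=(g<70).astype(np.uint8); m[:160]=0;m[230:]=0;m[:,:280]=0;m[:,350:]=0
m=cv2.morphologyEx(m,cv2.MORPH_CLOSE,np.ones((7,7),np.uint8))
c=max(cv2.findContours(m,0,cv2.CHAIN_APPROX_NONE)[0],key=cv2.contourArea)
print('mask rect',cv2.minAreaRect(c))
px=np.array([(177,305),(345,285),(368,505),(200,528)])/5.+[260,115]-[0.4,0.4]
P=ray('top',px,.038); print(P[:,:2],P.mean(0)[:2],[np.linalg.norm(P[i]-P[i-1]) for i in range(4)])
d=P[0]-P[3]+P[1]-P[2]; print('long axis ang',np.degrees(np.arctan2(d[1],d[0])))
# dark line of rail
pts=[]
for u in range(292,368):
    col=g[125:160,u].astype(float); 
    v=125+np.argmin(col); pts.append((u,v,col.min()))
pts=np.array(pts);print(pts[::8])
k=np.polyfit(pts[:,0],pts[:,1],1);print(k)
for off,z in ((-1.,.026),(0,.013),(1.2,0)):
    for u in (287.5,370.8):
        print(z,ray('top',(u,np.polyval(k,u)+off),z)[0])
E
```

```text
mask rect ((313.73846435546875, 196.40769958496094), (45.39670944213867, 34.605690002441406), 82.87498474121094)
[[0.5782714  0.14972298]
 [0.58902092 0.05695208]
 [0.46649701 0.04532862]
 [0.45438498 0.13632181]] [0.52204358 0.09708137] [np.float64(0.12460913896692836), np.float64(0.09339160111805446), np.float64(0.12307401304830967), np.float64(0.09179576804018086)]
long axis ang 5.798891001010503
[[292. 142.  72.]
 [300. 143.  71.]
 [308. 144.  80.]
 [316. 145.  71.]
 [324. 146.  66.]
 [332. 146.  73.]
 [340. 147.  69.]
 [348. 148.  76.]
 [356. 138.  72.]
 [364. 150.  73.]]
[8.89815448e-02 1.16088476e+02]
0.026 [0.68272817 0.17263943 0.026     ]
0.026 [ 0.6592148  -0.06237484  0.026     ]
0.013 [0.68394398 0.17380736 0.013     ]
0.013 [ 0.66019351 -0.0637648   0.013     ]
0 [0.68449305 0.17496808 0.        ]
0 [ 0.66051202 -0.06513838  0.        ]
```

The selected block measures 0.124 × 0.093 m, which fits the smallest size. Its centre is at (0.522,0.097), with the long axis at 5.8° from world x. The rail is about 0.24 m long and its direction is about 84°. My plan is to turn the block about 78° CCW by pushing its near short side at the right corner in +x, then press it flat with the open jaws. First I'll refine the rail line and work out the move.

```bash
cat >> h.py <<'E'
def rail(im):
    g=im.max(axis=2).astype(float); pts=[]
    for u in range(292,368):
        v0=int(round(142.2+.1*(u-292))); w=np.clip(105-g[v0-3:v0+4,u],0,None)
        if w.sum()>20: pts.append((u,(w*np.arange(v0-3,v0+4)).sum()/w.sum()))
    pts=np.array(pts,np.float32)
    vx,vy,x0,y0=cv2.fitLine(pts,cv2.DIST_HUBER,0,.01,.01).ravel()
    E=ray('top',[(u,y0+(u-x0)*vy/vx) for u in (287.5,370.8)],.013)
    return E
# rail frame saved after measuring
def mv(target):   # world target TCP -> tool-frame delta
    s=state(); q=s['tool_rot']; M=R.from_quat([q[1],q[2],q[3],q[0]]).as_matrix()
    d=M.T@(np.array(target)-s['tool_pos']); return d
def st():
    s=state(); q=s['tool_rot']; M=R.from_quat([q[1],q[2],q[3],q[0]]).as_matrix()
    print('t',round(s['time'],2),'tcp',s['tool_pos'].round(4),'x ang',np.degrees(np.arctan2(M[1,0],M[0,0])).round(2),'zdir',M[:,2].round(3),'F',s['contact_force'].round(1),'w',round(s['gripper_width'],3),'j',s['joint_pos'].round(2))
E
python3 - <<'E'
from h import *
E=rail(cv2.imread('pics/top0.png')); print(E); d=E[0]-E[1]; print(E.mean(0),np.linalg.norm(d),np.degrees(np.arctan2(d[1],d[0])))
E
python3 -m inch '0 0 0 0 0 0.106 1;0 0 0 0 0 0.106 1;0 0 0 0 0 0.106 1;0 0 0 0 0 0.106 1'
python3 - <<'E'
from h import *
st(); print(mv([.425,.041,.2]))
E
```

```text
[[ 0.68231259  0.17378971  0.013     ]
 [ 0.65673323 -0.06367894  0.013     ]]
[0.66952291 0.05505538 0.013     ] 0.2388423358283894 83.8519870073178
time: 0.43
tool_pos: [0.1994, -0.5919, 0.2097]
tool_rot: [0.0, -0.669, 0.743, 0.001]
contact_force: [-0.0, -0.0, 0.8]
gripper_width: 0.459
t 0.43 tcp [ 0.1994 -0.5919  0.2097] x ang -95.98 zdir [-0.     0.001 -1.   ] F [-0.  -0.   0.8] w 0.459 j [-1.36  0.05  1.61 -0.    1.48  0.31]
[-0.65297202 -0.15842278  0.01046298]
```

```bash
python3 -m inch '-0.0326 -0.0079 0 0 0 0 1;-0.0326 -0.0079 0 0 0 0 1;-0.0326 -0.0079 0 0 0 0 1;-0.0326 -0.0079 0 0 0 0 1;-0.0326 -0.0079 0 0 0 0 1;-0.0326 -0.0079 0 0 0 0 1;-0.0326 -0.0079 0 0 0 0 1;-0.0326 -0.0079 0 0 0 0 1;-0.0326 -0.0079 0 0 0 0 1;-0.0326 -0.0079 0 0 0 0 1'
python3 -m inch '-0.0326 -0.0079 0 0 0 0 1;-0.0326 -0.0079 0 0 0 0 1;-0.0326 -0.0079 0 0 0 0 1;-0.0326 -0.0079 0 0 0 0 1;-0.0326 -0.0079 0 0 0 0 1;-0.0326 -0.0079 0 0 0 0 1;-0.0326 -0.0079 0 0 0 0 1;-0.0326 -0.0079 0 0 0 0 1;-0.0326 -0.0079 0 0 0 0 1;-0.0326 -0.0079 0 0 0 0 1'
python3 -m inch '0 0 0 0 0 0 1;0 0 0 0 0 0 1'
python3 - <<'E'
from h import *
st(); print(mv([.425,.041,.012]))
cv2.imwrite('pics/top1.png',grab_frame('top'))
E
```

```text
time: 1.27
tool_pos: [0.3103, -0.274, 0.21]
tool_rot: [0.0, -0.671, 0.742, 0.0]
contact_force: [0.5, 0.4, 0.2]
gripper_width: 0.001
time: 2.1
tool_pos: [0.4212, 0.0427, 0.2102]
tool_rot: [-0.0, -0.671, 0.741, -0.0]
contact_force: [0.2, 0.1, 0.8]
gripper_width: 0.001
time: 2.27
tool_pos: [0.421, 0.0422, 0.2099]
tool_rot: [-0.001, -0.673, 0.74, 0.0]
contact_force: [-0.6, -1.1, -0.4]
gripper_width: -0.001
t 2.27 tcp [0.421  0.0422 0.2099] x ang -95.46 zdir [-0.001 -0.    -1.   ] F [-0.6 -1.1 -0.4] w -0.001 j [-0.08 -0.46  2.06 -0.    1.55  1.59]
[ 0.00080075 -0.00441527  0.19791984]
```

View pics/top1.png

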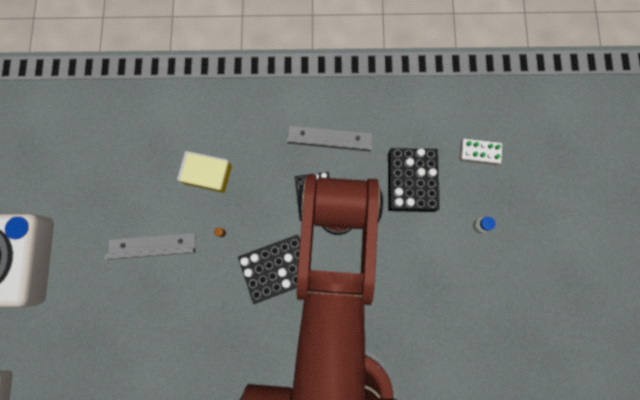

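```bash
python3 -m inch '0 0 0.036 0 0 0 1;0 0 0.036 0 0 0 1;0 0 0.036 0 0 0 1;0 0 0.036 0 0 0 1;0 0 0.027 0 0 0 1;0 0 0.02 0 0 0 1;0 0 0.006 0 0 0 1;0 0 0 0 0 0 1'
python3 - <<'E'
from h import *
st()
cv2.imwrite('pics/s1.png',cv2.resize(grab_frame('scene')[140:290,220:460],None,fx=3.2,fy=3.2,interpolation=cv2.INTER_CUBIC))
E
```

```text
time: 2.98
tool_pos: [0.4193, 0.0399, 0.0117]
tool_rot: [-0.002, -0.67, 0.742, 0.002]
contact_force: [-0.2, 0.5, -0.4]
gripper_width: -0.003
t 2.98 tcp [0.4193 0.0399 0.0117] x ang -95.81 zdir [-0.004  0.    -1.   ] F [-0.2  0.5 -0.4] w -0.003 j [-0.08 -0.23  2.23 -0.    1.15  1.59]
```

View pics/s1.png

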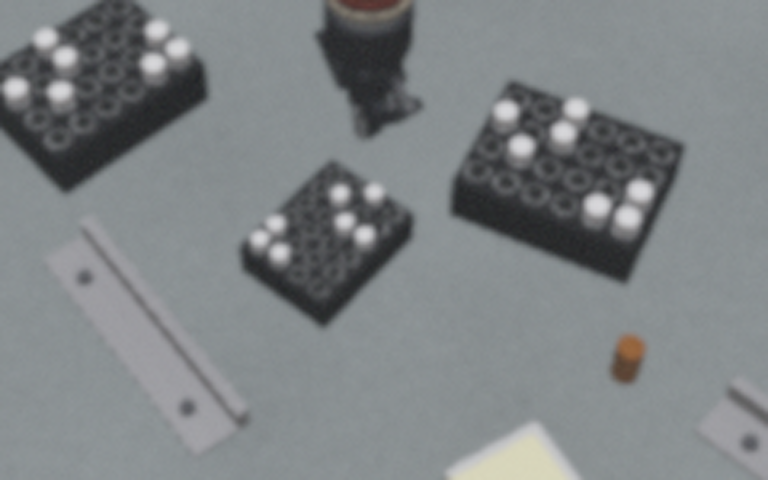

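Scene crop: the small block is at (325,240), the shut fingers are on the worktop behind its near-right corner at (365,125), and the path is clear. I'll start the push.

```bash
python3 -m inch '-0.001 -0.01 0 0 0 0 1;-0.001 -0.01 0 0 0 0 1;-0.0005 -0.006 0 0 0 0 1;-0.0005 -0.006 0 0 0 0 1;-0.0005 -0.006 0 0 0 0 1;-0.0005 -0.006 0 0 0 0 1;-0.0005 -0.006 0 0 0 0 1;-0.0005 -0.006 0 0 0 0 1;-0.0005 -0.006 0 0 0 0 1;-0.0005 -0.006 0 0 0 0 1'
python3 - <<'E'
from h import *
st()
im=grab_frame('scene');cv2.imwrite('pics/s2f.png',im)
cv2.imwrite('pics/s2.png',cv2.resize(im[140:290,220:460],None,fx=3.2,fy=3.2,interpolation=cv2.INTER_CUBIC))
E
```

```text
time: 3.87
tool_pos: [0.489, 0.0388, 0.0147]
tool_rot: [-0.002, -0.671, 0.741, 0.0]
contact_force: [-7.4, -3.6, 8.9]
gripper_width: 0.001
t 3.87 tcp [0.489  0.0388 0.0147] x ang -95.65 zdir [-0.003 -0.003 -1.   ] F [-7.4 -3.6  8.9] w 0.001 j [-0.07 -0.06  2.07 -0.    1.13  1.6 ]
```

View pics/s2.png

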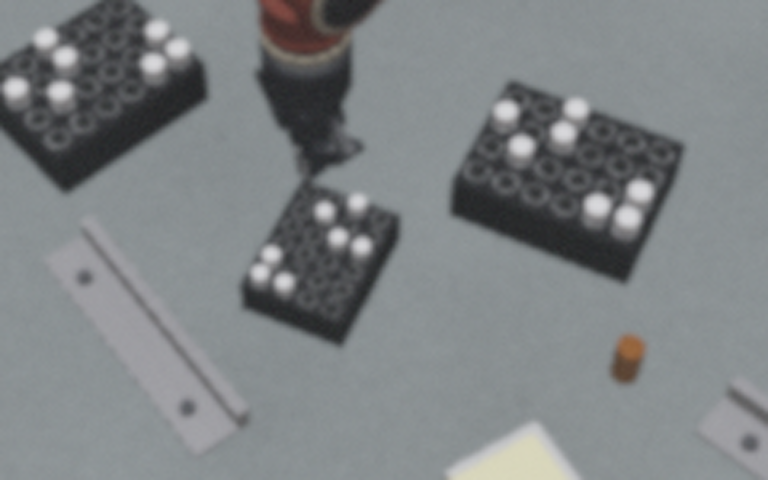

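```bash
cat >> h.py <<'E'
RO=np.array([.66952,.05506]); RA=np.radians(83.85)
RY=np.array([np.cos(RA),np.sin(RA)]); RN=np.array([RY[1],-RY[0]])
def pose(n,px,z=.038):
    # corners order: near-right, near-left, far-left, far-right (original labels; long axis = near->far)
    P=ray(n,px,z)[:,:2]; c=P.mean(0); d=P[2]-P[1]+P[3]-P[0]
    a=np.degrees(np.arctan2(d[1],d[0]))
    print('corners',P.round(4).tolist()); print('sides',[round(float(np.linalg.norm(P[i]-P[i-1])),4) for i in range(4)])
    print('c',c.round(4),'ang',a.round(1),'to rail',(83.85-a).round(1),'rail-frame',np.round([(c-RO)@RN,(c-RO)@RY],4))
E
python3 - <<'E'
from h import *
pose('scene',np.array([(308,182),(400,217),(342,316),(245,285)])/3.2+[220,140]-.35)
E
python3 -m inch '-0.0005 -0.006 0 0 0 0 1;-0.0005 -0.006 0 0 0 0 1;-0.0005 -0.006 0 0 0 0 1;-0.0005 -0.006 0 0 0 0 1;-0.0005 -0.006 0 0 0 0 1'
python3 - <<'E'
from h import *
st()
im=grab_frame('scene');cv2.imwrite('pics/s3f.png',im)
cv2.imwrite('pics/s3.png',cv2.resize(im[140:290,220:460],None,fx=3.2,fy=3.2,interpolation=cv2.INTER_CUBIC))
E
```

```text
corners [[0.4968, 0.0458], [0.4644, 0.1285], [0.5702, 0.1669], [0.6085, 0.0885]]
sides [0.1196, 0.0888, 0.1125, 0.0873]
c [0.535  0.1074] ang 20.5 to rail 63.4 rail-frame [-0.1394  0.0376]
time: 4.33
tool_pos: [0.5195, 0.0385, 0.0147]
tool_rot: [-0.002, -0.671, 0.741, -0.0]
contact_force: [-5.3, -4.0, 6.2]
gripper_width: 0.002
t 4.33 tcp [0.5195 0.0385 0.0147] x ang -95.66 zdir [-0.002 -0.002 -1.   ] F [-5.3 -4.   6.2] w 0.002 j [-0.07  0.02  2.   -0.    1.13  1.6 ]
```

View pics/s3.png

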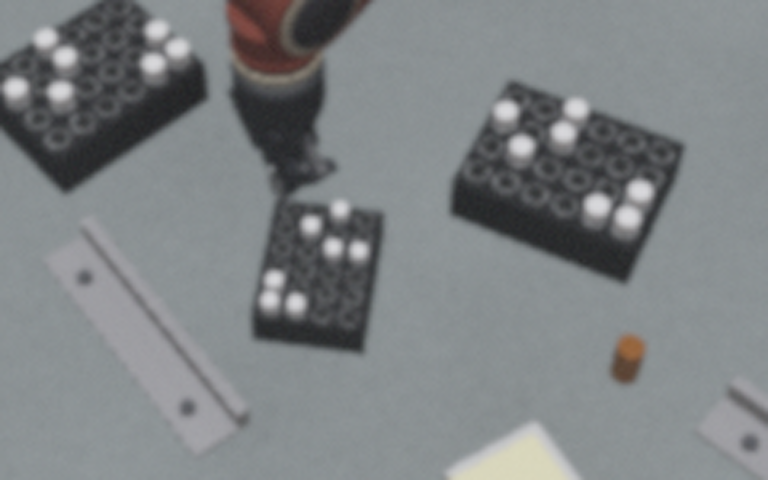

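The block keeps turning CCW. Its top runs from (280,200) to (365,340), and the fingers are at its near-right corner at about (290,180). I'll carry on.

```bash

python3 -m inch '-0.0005 -0.006 0 0 0 0 1;-0.0005 -0.006 0 0 0 0 1;-0.0005 -0.006 0 0 0 0 1;-0.0005 -0.006 0 0 0 0 1;-0.0005 -0.006 0 0 0 0 1'
python3 - <<'E'
from h import *
pose('scene',np.array([(280,202),(383,212),(365,318),(255,308)])/3.2+[220,140]-.35)
st()
im=grab_frame('scene');cv2.imwrite('pics/s4f.png',im)
cv2.imwrite('pics/s4.png',cv2.resize(im[140:290,220:460],None,fx=3.2,fy=3.2,interpolation=cv2.INTER_CUBIC))
E
```

```text
time: 4.8
tool_pos: [0.5497, 0.0386, 0.0145]
tool_rot: [-0.001, -0.671, 0.741, 0.0]
contact_force: [-3.0, -1.6, 4.9]
gripper_width: -0.003
corners [[0.5293, 0.0449], [0.4714, 0.1145], [0.5576, 0.1814], [0.6175, 0.1113]]
sides [0.1104, 0.0905, 0.1091, 0.0922]
c [0.544  0.1131] ang 37.4 to rail 46.5 rail-frame [-0.1311  0.0442]
t 4.8 tcp [0.5497 0.0386 0.0145] x ang -95.68 zdir [-0.001 -0.001 -1.   ] F [-3.  -1.6  4.9] w -0.003 j [-0.06  0.09  1.93 -0.    1.13  1.61]
```

View pics/s4.png

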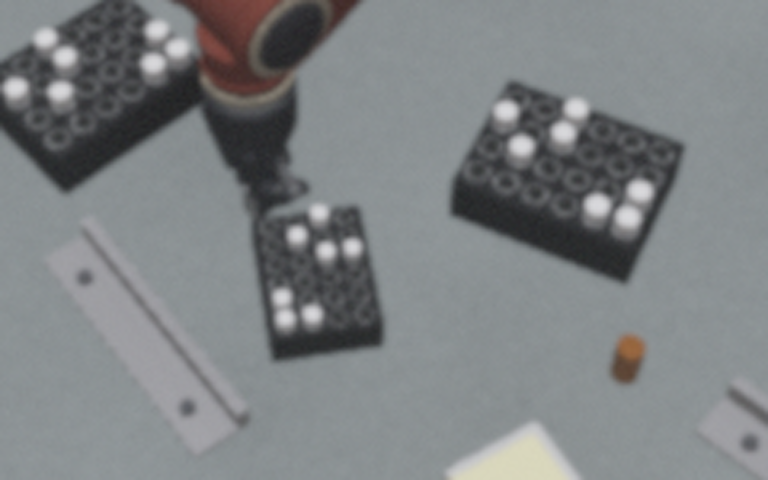

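```bash

python3 - <<'E'
from h import *
im=cv2.imread('pics/s4f.png')
cv2.imwrite('pics/s4c.png',cv2.resize(im[190:260,285:350],None,fx=8,fy=8,interpolation=cv2.INTER_CUBIC))
E
```

```text
(no output)
```

View pics/s4c.png

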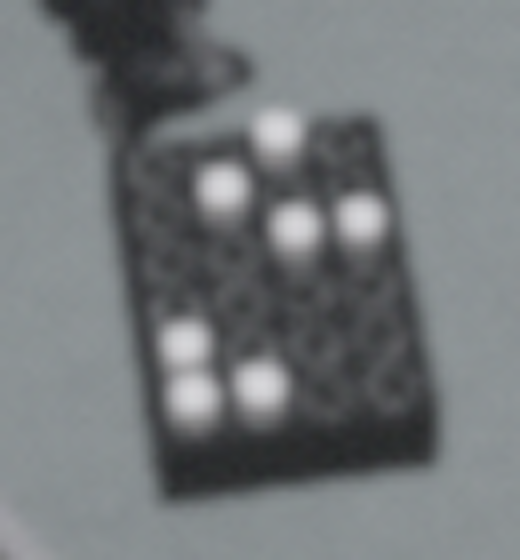

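```bash

python3 - <<'E'
from h import *
f=lambda a:np.array(a)/8.+[285,190]-.44
pose('scene',f([(123,155),(378,117),(435,412),(160,447)]))
print(ray('scene',f([(168,497),(437,462)]),0)[:,:2])
E
```

```text
corners [[0.558, 0.0468], [0.4826, 0.0959], [0.5519, 0.1955], [0.6271, 0.1429]]
sides [0.1184, 0.09, 0.1214, 0.0917]
c [0.5549 0.1202] ang 54.7 to rail 29.1 rail-frame [-0.121   0.0525]
[[0.62404998 0.1414958 ]
 [0.54857091 0.19408273]]
```

```bash

python3 -m inch '-0.0023 0.0203 0 0 0 0 1;-0.0023 0.0203 0 0 0 0 1;-0.0023 0.0203 0 0 0 0 1;-0.0023 0.0203 0 0 0 0 1;-0.0023 0.0203 0 0 0 0 1;-0.0232 0.0023 0 0 0 0 1;-0.0232 0.0023 0 0 0 0 1;-0.0232 0.0023 0 0 0 0 1;0 0 0 0 0 0 1'
python3 - <<'E'
from h import *
st(); print(mv([.473,.1363,.012]))
im=grab_frame('scene');cv2.imwrite('pics/s5f.png',im)
cv2.imwrite('pics/s5.png',cv2.resize(im[140:290,220:460],None,fx=3.2,fy=3.2,interpolation=cv2.INTER_CUBIC))
cv2.imwrite('pics/t5.png',cv2.resize(grab_frame('top')[110:250,230:400],None,fx=4,fy=4,interpolation=cv2.INTER_CUBIC))
E
```

```text
time: 5.6
tool_pos: [0.4501, 0.1333, 0.0141]
tool_rot: [0.001, -0.672, 0.74, 0.0]
contact_force: [0.2, -0.8, -0.1]
gripper_width: -0.003
t 5.6 tcp [0.4501 0.1333 0.0141] x ang -95.52 zdir [ 0.002  0.002 -1.   ] F [ 0.2 -0.8 -0.1] w -0.003 j [ 0.13 -0.11  2.12  0.    1.13  1.79]
[-0.00519317 -0.02253153  0.00217589]
```

View pics/s5.png

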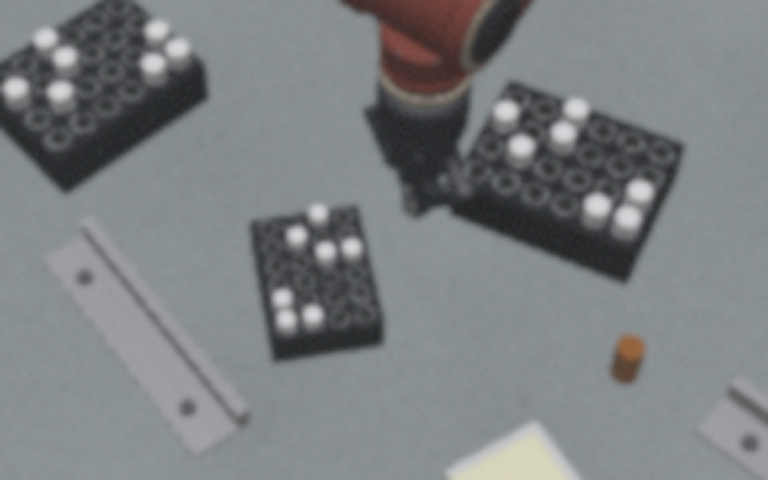

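View pics/t5.png

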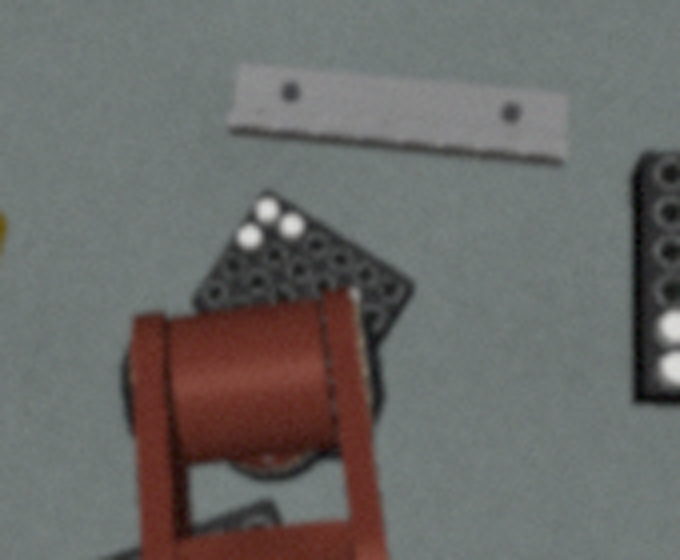

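Top crop: the block's far corners are at (268,190), (414,285) and (193,300). The gap to the rail is clear. Next I'll push the near-facing side close to its right end.

```bash

python3 -m inch '-0.0026 -0.0113 0 0 0 0 1;-0.0026 -0.0113 0 0 0 0 1;0.003 -0.0052 0 0 0 0 1;0.003 -0.0052 0 0 0 0 1;0.003 -0.0052 0 0 0 0 1;0.003 -0.0052 0 0 0 0 1;0.003 -0.0052 0 0 0 0 1;0.003 -0.0052 0 0 0 0 1;0.0025 -0.0055 0 0 0 0 1;0 0 0 0 0 0 1'
python3 - <<'E'
from h import *
f=lambda a:np.array(a)/4.+[230,110]-.375
P=ray('top',f([(414,285),(193,300),(268,190)]),.038)[:,:2]
print('mid of diag',P[:2].mean(0),np.linalg.norm(P[0]-P[1])); d=P[2]-P[0]; print(np.degrees(np.arctan2(d[1],d[0])),np.linalg.norm(d))
st()
im=grab_frame('scene');cv2.imwrite('pics/s6f.png',im)
cv2.imwrite('pics/s6.png',cv2.resize(im[140:290,220:460],None,fx=3.2,fy=3.2,interpolation=cv2.INTER_CUBIC))
cv2.imwrite('pics/t6.png',cv2.resize(grab_frame('top')[110:250,230:400],None,fx=4,fy=4,interpolation=cv2.INTER_CUBIC))
E
```

```text
time: 6.53
tool_pos: [0.5067, 0.1084, 0.0131]
tool_rot: [-0.001, -0.671, 0.742, 0.001]
contact_force: [-2.7, -1.0, 1.8]
gripper_width: -0.002
mid of diag [0.55792047 0.1206823 ] 0.15228486216938086
55.93468655516599 0.12180928682164617
t 6.53 tcp [0.5067 0.1084 0.0131] x ang -95.74 zdir [-0.003 -0.001 -1.   ] F [-2.7 -1.   1.8] w -0.002 j [ 0.07  0.01  2.01 -0.    1.12  1.74]
```

View pics/s6.png

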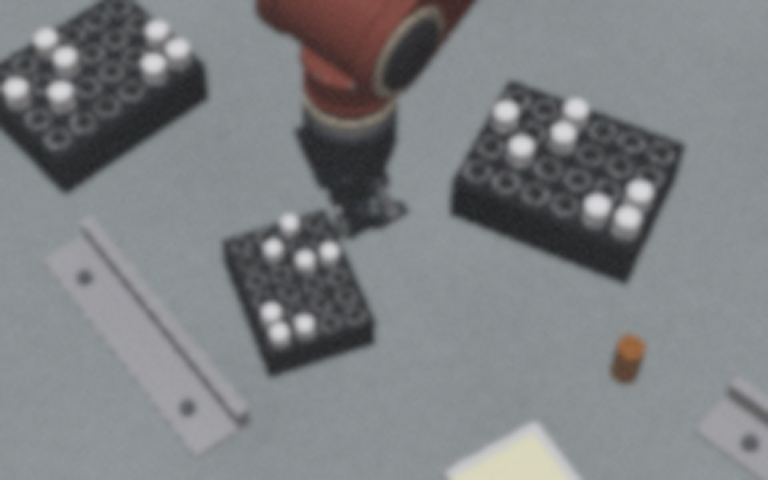

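View pics/t6.png

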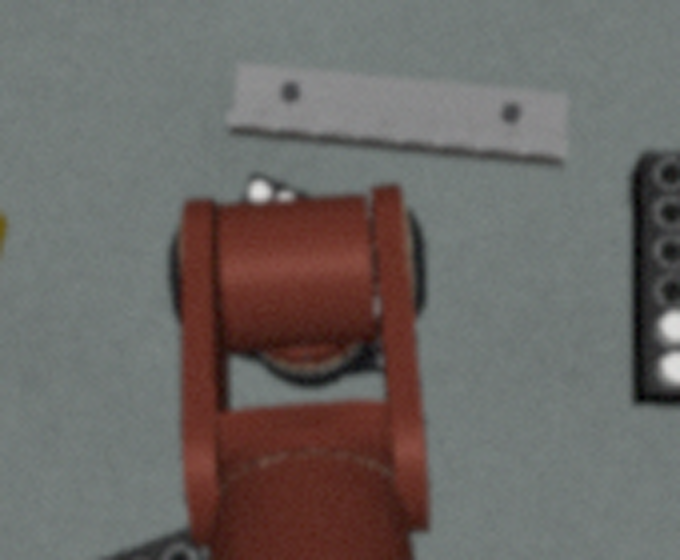

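Scene crop: the top corners are at about (223,241), (327,211), (372,318) and (266,346). The block has turned further and shifted right.

```bash

python3 - <<'E'
from h import *
pose('scene',np.array([(223,241),(327,211),(372,318),(266,346)])/3.2+[220,140]-.35)
E
```

```text
corners [[0.5926, 0.0418], [0.5061, 0.0802], [0.5534, 0.1854], [0.6353, 0.1449]]
sides [0.1116, 0.0947, 0.1153, 0.0913]
c [0.5718 0.1131] ang 66.6 to rail 17.2 rail-frame [-0.1034  0.0473]
```

```bash

python3 -m inch '0.0016 -0.0052 0 0 0 0 1;0.0016 -0.0052 0 0 0 0 1;0.0016 -0.0052 0 0 0 0 1;0.0016 -0.0052 0 0 0 0 1;0 0 0 0 0 0 1'
python3 - <<'E'
from h import *
st()
im=grab_frame('scene');cv2.imwrite('pics/s7f.png',im)
cv2.imwrite('pics/s7.png',cv2.resize(im[190:270,270:350],None,fx=7,fy=7,interpolation=cv2.INTER_CUBIC))
E
```

```text
time: 7.05
tool_pos: [0.5277, 0.1006, 0.0133]
tool_rot: [-0.0, -0.671, 0.741, -0.0]
contact_force: [-2.2, -0.2, -0.2]
gripper_width: 0.003
t 7.05 tcp [0.5277 0.1006 0.0133] x ang -95.7 zdir [-0. -0. -1.] F [-2.2 -0.2 -0.2] w 0.003 j [ 0.05  0.06  1.96 -0.    1.12  1.72]
```

View pics/s7.png

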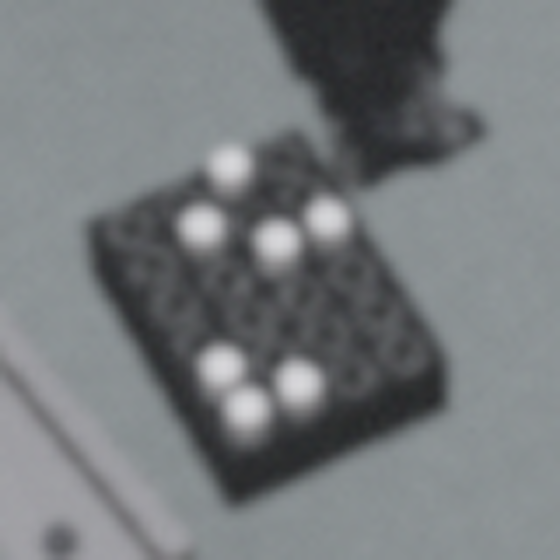

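Crop: top corners (92,225), (300,132), (443,365) and (228,460). The block's left edge is now nearly parallel to the rail at lower left.

```bash

python3 - <<'E'
from h import *
pose('scene',np.array([(92,225),(300,132),(443,365),(228,460)])/7+[270,190]-.43)
E
```

```text
corners [[0.6203, 0.0463], [0.5316, 0.0693], [0.565, 0.1859], [0.6515, 0.1606]]
sides [0.1186, 0.0916, 0.1212, 0.0901]
c [0.5921 0.1155] ang 74.4 to rail 9.5 rail-frame [-0.0834  0.0518]
```

The block has 9.5° to go and sits 52 mm along the rail, close to the 59 mm limit. I'll go round to its left short end and push it right. Contact on the nearer half also turns it CCW, and the flat fingertip should square it up.

```bash

python3 -m inch '-0.0016 0.028 0 0 0 0 1;-0.0304 -0.002 0 0 0 0 1;-0.0304 -0.002 0 0 0 0 1;-0.0304 -0.002 0 0 0 0 1;-0.0304 -0.002 0 0 0 0 1;0.0004 -0.03 0 0 0 0 1;0.0004 -0.03 0 0 0 0 1;0.0004 -0.03 0 0 0 0 1;0 0 0 0 0 0 1'
python3 - <<'E'
from h import *
st(); print(mv([.6094,.191,.012]))
im=grab_frame('scene');cv2.imwrite('pics/s8.png',cv2.resize(im[140:290,220:460],None,fx=3.2,fy=3.2,interpolation=cv2.INTER_CUBIC))
cv2.imwrite('pics/t8.png',cv2.resize(grab_frame('top')[110:250,230:400],None,fx=4,fy=4,interpolation=cv2.INTER_CUBIC))
E
```

```text
time: 7.85
tool_pos: [0.6152, 0.2154, 0.015]
tool_rot: [0.003, -0.671, 0.742, -0.002]
contact_force: [-0.1, 0.2, 0.1]
gripper_width: -0.001
t 7.85 tcp [0.6152 0.2154 0.015 ] x ang -95.74 zdir [ 0.008  0.001 -1.   ] F [-0.1  0.2  0.1] w -0.001 j [ 0.22  0.29  1.69 -0.    1.15  1.89]
[0.02487609 0.00332271 0.00291455]
```

View pics/s8.png

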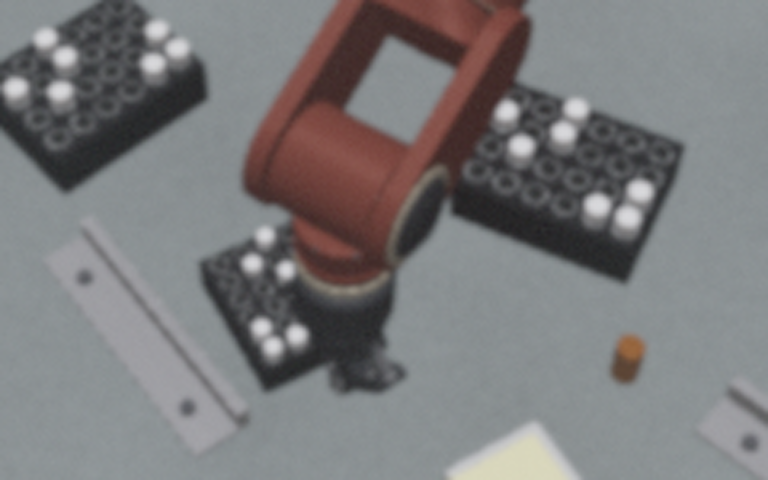

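View pics/t8.png

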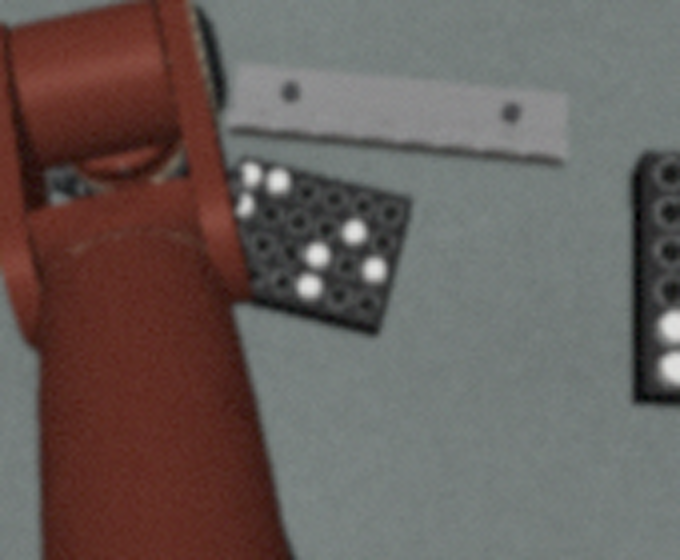

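Top crop: the block's right end runs from (410,200) to (378,330). The fingers are beyond its left end and clear. I'll push along the rail to the right.

```bash

python3 -m inch '0.014 0.0033 0 0 0 0 1;0.006 0 0 0 0 0 1;0.005 0 0 0 0 0 1;0.005 0 0 0 0 0 1;0.005 0 0 0 0 0 1;0.005 0 0 0 0 0 1;0.005 0 0 0 0 0 1;0.005 0 0 0 0 0 1;0.005 0 0 0 0 0 1;0 0 0 0 0 0 1'
python3 - <<'E'
from h import *
st(); 
cv2.imwrite('pics/t9.png',cv2.resize(grab_frame('top')[110:250,230:400],None,fx=4,fy=4,interpolation=cv2.INTER_CUBIC))
E
```

```text
time: 8.78
tool_pos: [0.6004, 0.16, 0.0135]
tool_rot: [-0.0, -0.671, 0.741, -0.0]
contact_force: [-0.2, 1.5, -0.4]
gripper_width: 0.002
t 8.78 tcp [0.6004 0.16   0.0135] x ang -95.71 zdir [-0.    -0.001 -1.   ] F [-0.2  1.5 -0.4] w 0.002 j [ 0.14  0.24  1.76 -0.    1.15  1.81]
```

View pics/t9.png

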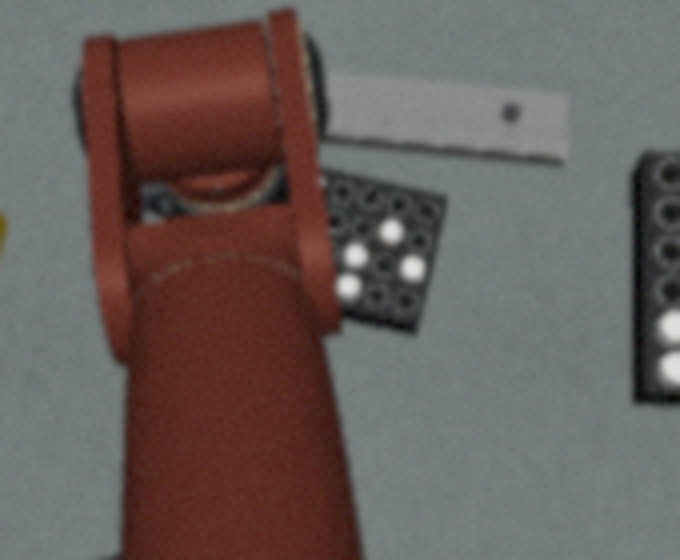

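```bash

python3 -m inch '0.005 0 0 0 0 0 1;0.005 0 0 0 0 0 1;-0.035 0 0 0 0 0 1;0 0.037 0 0 0 0 1;0 0.037 0 0 0 0 1;0 0.037 0 0 0 0 1;0.034 0 0 0 0 0 1;0.034 0 0 0 0 0 1;0.034 0 0 0 0 0 1;0 0 0.007 0 0 0 0.5'
python3 -m inch '0 0 0 0 0 0 0;0 0 0 0 0 0 0;0 0 0 0 0 0 0;0 0 0 0 0 0 0;0 0 0 0 0 0 0'
python3 - <<'E'
from h import *
st(); 
im=grab_frame('scene');cv2.imwrite('pics/s10f.png',im);cv2.imwrite('pics/s10.png',cv2.resize(im[170:290,240:370],None,fx=5,fy=5,interpolation=cv2.INTER_CUBIC))
cv2.imwrite('pics/t10.png',cv2.resize(grab_frame('top')[110:250,230:400],None,fx=4,fy=4,interpolation=cv2.INTER_CUBIC))
E
```

```text
time: 9.67
tool_pos: [0.4829, 0.0908, 0.0077]
tool_rot: [-0.0, -0.67, 0.742, -0.002]
contact_force: [0.0, -0.9, 0.5]
gripper_width: 0.129
time: 10.08
tool_pos: [0.4827, 0.0961, 0.0067]
tool_rot: [0.0, -0.672, 0.741, -0.0]
contact_force: [0.1, 0.9, -0.1]
gripper_width: 0.845
t 10.08 tcp [0.4827 0.0961 0.0067] x ang -95.6 zdir [ 0. -0. -1.] F [ 0.1  0.9 -0.1] w 0.845 j [ 0.05 -0.04  2.07 -0.    1.11  1.71]
```

View pics/s10.png

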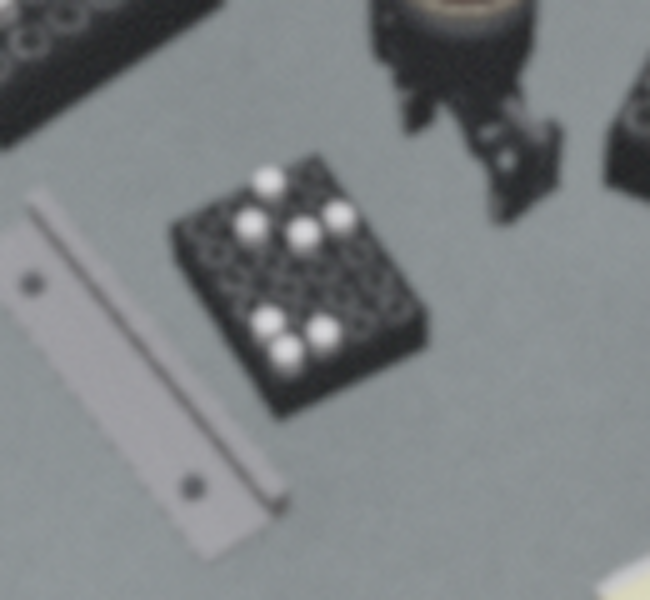

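View pics/t10.png

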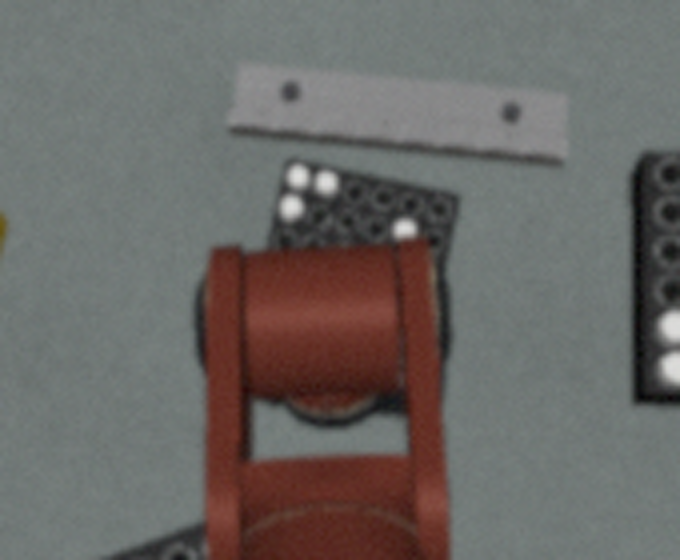

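```bash

python3 - <<'E'
from h import *
f=lambda a:np.array(a)/5.+[240,170]-.4
pose('scene',f([(173,225),(320,155),(427,318),(278,383)]))
P=ray('top',np.array([(459,195),(288,160)])/4.+[230,110]-.375,.038)[:,:2]
d=P[1]-P[0]; print('top edge',P,np.linalg.norm(d),np.degrees(np.arctan2(d[1],d[0])),[((p-RO)@RN,(p-RO)@RY) for p in P])
Q=ray('scene',f([(42,187),(292,488)]),.026)[:,:2]; print('rail scene',Q,[((p-RO)@RN,(p-RO)@RY) for p in Q])
d=Q[1]-Q[0];print(np.degrees(np.arctan2(d[1],d[0])))
E
```

```text
corners [[0.6221, 0.0123], [0.5315, 0.0325], [0.5619, 0.1523], [0.6466, 0.1277]]
sides [0.118, 0.0928, 0.1236, 0.0882]
c [0.5905 0.0812] ang 76.9 to rail 7.0 rail-frame [-0.0814  0.0175]
top edge [[0.62645992 0.01292341]
 [0.6525183  0.13178298]] 0.12168251960942912 77.6343034289105 [(np.float64(-0.03829809604256609), np.float64(-0.04650718724034133)), (np.float64(-0.025123322040308645), np.float64(0.0744600021478913))]
rail scene [[ 0.65445701 -0.06531888]
 [ 0.67857186  0.17411179]] [(np.float64(-0.0020798997894930227), np.float64(-0.12129980788713188)), (np.float64(-0.0037544630092162063), np.float64(0.1193363712515269))]
84.24870919097127
```

Both views agree: the block is 7° off and centred at rail-frame (-0.081, 0.017), and the rail line matches within 4 mm. Now I'll press with the open jaws, which are parallel to the rail.

```bash

python3 -m inch '0 -0.012 0 0 0 -0.003 0;0 -0.012 0 0 0 0 0;0 -0.012 0 0 0 0 0;0 -0.005 0 0 0 0 0;0 -0.005 0 0 0 0 0;0 -0.005 0 0 0 0 0;0 -0.005 0 0 0 0 0;0 -0.005 0 0 0 0 0;0 -0.005 0 0 0 0 0;0 0 0 0 0 0 0'
python3 - <<'E'
from h import *
st(); s=state();p=s['tool_pos'][:2];print((p-RO)@RN,(p-RO)@RY,'ft',s['ft_torque'])
im=grab_frame('scene');cv2.imwrite('pics/s11f.png',im);cv2.imwrite('pics/s11.png',cv2.resize(im[170:290,240:370],None,fx=5,fy=5,interpolation=cv2.INTER_CUBIC))
E
```

```text
time: 11.02
tool_pos: [0.549, 0.089, 0.0068]
tool_rot: [0.0, -0.672, 0.74, -0.0]
contact_force: [0.3, 0.1, -1.2]
gripper_width: 1.004
t 11.02 tcp [0.549  0.089  0.0068] x ang -95.52 zdir [ 0.001 -0.    -1.   ] F [ 0.3  0.1 -1.2] w 1.004 j [ 0.03  0.11  1.92 -0.    1.11  1.69]
-0.12345092904306874 0.020798154167866942 ft [ 0.03747229 -0.0288153  -0.01889727]
```

View pics/s11.png

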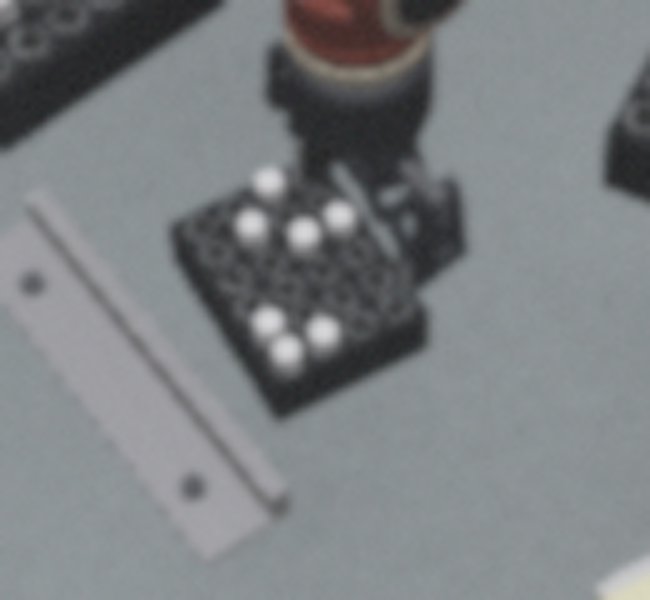

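The block has not moved and the force is zero, though I expected contact by now. I'll check where the open fingertips really are before going on.

```bash

python3 - <<'E'
from h import *
s=state(); p=s['tool_pos'][:2]
im=cv2.imread('pics/s11f.png'); big=cv2.resize(im[180:250,280:350],None,fx=8,fy=8,interpolation=cv2.INTER_CUBIC)
cv2.imwrite('pics/s11z.png',big)
for z in (.007,.02,.04):
  for sy in (-57,-42,42,57):
    pts=[np.r_[p+RY*sy/1e3+RN*sn/1e3,z] for sn in (-11,11)]
    print(z,sy,((proj('scene',pts)+.44-[280,180])*8).round(0).tolist())
E
```

```text
0.007 -57 [[198.0, 221.0], [147.0, 252.0]]
0.007 -42 [[222.0, 248.0], [172.0, 279.0]]
0.007 42 [[365.0, 407.0], [314.0, 440.0]]
0.007 57 [[392.0, 437.0], [340.0, 470.0]]
0.02 -57 [[196.0, 200.0], [146.0, 231.0]]
0.02 -42 [[221.0, 227.0], [170.0, 258.0]]
0.02 42 [[365.0, 387.0], [314.0, 420.0]]
0.02 57 [[392.0, 416.0], [340.0, 450.0]]
0.04 -57 [[194.0, 167.0], [143.0, 198.0]]
0.04 -42 [[219.0, 194.0], [168.0, 226.0]]
0.04 42 [[365.0, 355.0], [313.0, 388.0]]
0.04 57 [[392.0, 385.0], [340.0, 418.0]]
```

View pics/s11z.png

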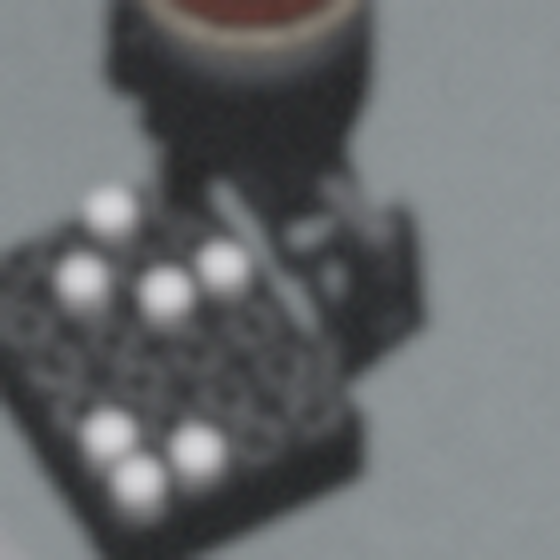

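```bash

python3 - <<'E'
from h import *
f=lambda a:np.array(a)/5.+[240,170]-.4
p=np.array([.4827,.0961])
px=f([(500,225),(557,185),(415,135),(558,120)])
for z in (0.007,.02,.03,.045,.06):
    print(z,[[round(float((q-p)@RN)*1e3,1),round(float((q-p)@RY)*1e3,1)] for q in ray('scene',px,z)[:,:2]])
im=cv2.imread('pics/s10f.png'); cv2.imwrite('pics/s10z.png',cv2.resize(im[165:225,305:365],None,fx=9,fy=9,interpolation=cv2.INTER_CUBIC))
E
```

```text
0.007 [[-9.3, 24.4], [-52.3, 22.3], [-9.1, -55.2], [-81.9, -13.4]]
0.02 [[-3.6, 31.2], [-46.1, 29.2], [-3.4, -47.5], [-75.4, -6.1]]
0.03 [[0.8, 36.4], [-41.3, 34.4], [1.0, -41.6], [-70.4, -0.6]]
0.045 [[7.4, 44.3], [-34.2, 42.3], [7.6, -32.7], [-62.9, 7.8]]
0.06 [[14.0, 52.1], [-27.1, 50.2], [14.1, -23.8], [-55.3, 16.1]]
```

View pics/s10z.png

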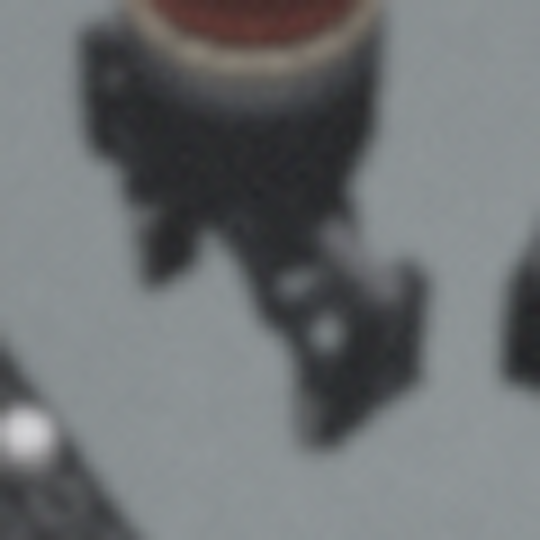

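The projection fits open tips at about z = 0.04–0.05, above the 38 mm block, so the open jaws pass over it without touching. I'll back off, shut the fingers, and push at the middle of the near side instead. The rail will square the block.

```bash

python3 -m inch '0 0.012 0 0 0 0 0;0 0.015 0 0 0 0 0;0 0.015 0 0 0 0 0;0 0.018 -0.006 0 0 0 0;0 0 0 0 0 0 1;0 0 0 0 0 0 1;0 0 0 0 0 0 1;0 0 0 0 0 0 1;0 0 0 0 0 0 1;0 0 0 0 0 0 1'
python3 - <<'E'
from h import *
st(); s=state();p=s['tool_pos'][:2];print((p-RO)@RN,(p-RO)@RY)
im=grab_frame('scene');cv2.imwrite('pics/s12f.png',im);cv2.imwrite('pics/s12.png',cv2.resize(im[170:290,240:370],None,fx=5,fy=5,interpolation=cv2.INTER_CUBIC))
E
```

```text
time: 11.9
tool_pos: [0.4888, 0.0948, 0.0125]
tool_rot: [0.0, -0.672, 0.74, 0.0]
contact_force: [-0.5, 1.4, -0.2]
gripper_width: 0.138
t 11.9 tcp [0.4888 0.0948 0.0125] x ang -95.52 zdir [ 0.  0. -1.] F [-0.5  1.4 -0.2] w 0.138 j [ 0.04 -0.04  2.06  0.    1.12  1.71]
-0.18392290169363507 0.020112198739405486
```

View pics/s12.png

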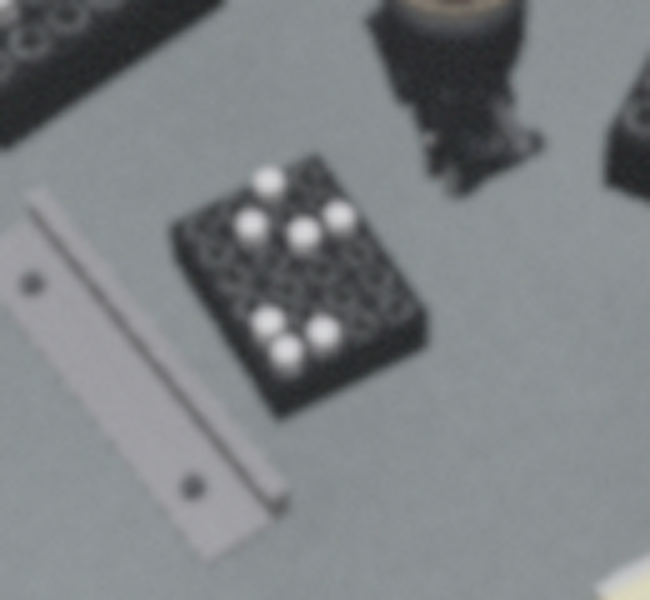

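```bash

python3 - <<'E'
from h import *
s=state();p=s['tool_pos'];
for z in (.0125,.03,.05): print(z,((proj('scene',[p[0],p[1],z])+.4-[240,170])*5).round())
E
python3 -m inch '0 0 0 0 0 0 1;0 0 0 0 0 0 1'
python3 - <<'E'
from h import *
st()
im=grab_frame('scene');cv2.imwrite('pics/s13z.png',cv2.resize(im[165:225,305:365],None,fx=9,fy=9,interpolation=cv2.INTER_CUBIC))
s=state();p=s['tool_pos']; print(((proj('scene',[p])+.44-[305,165])*9).round())
E
```

```text
0.0125 [[451. 204.]]
0.03 [[452. 186.]]
0.05 [[452. 165.]]
time: 12.12
tool_pos: [0.4884, 0.0948, 0.0124]
tool_rot: [-0.0, -0.672, 0.74, 0.0]
contact_force: [-0.0, -0.9, -0.4]
gripper_width: 0.001
t 12.12 tcp [0.4884 0.0948 0.0124] x ang -95.52 zdir [-0. -0. -1.] F [-0.  -0.9 -0.4] w 0.001 j [ 0.04 -0.04  2.06 -0.    1.12  1.71]
[[229. 412.]]
```

View pics/s13z.png

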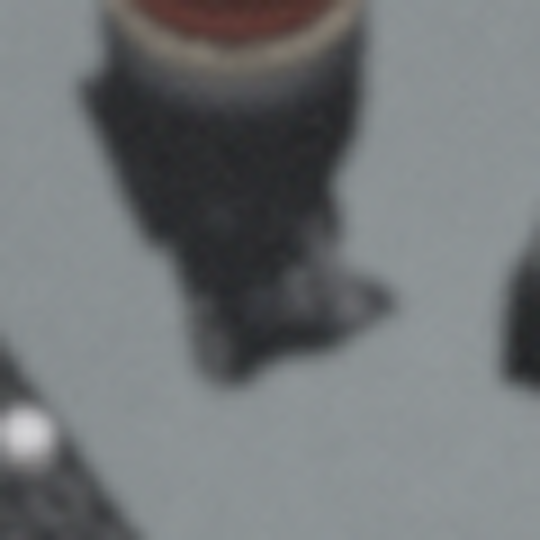

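The shut tip shows at (225,380) against a projected TCP at (229,412). So the real tips sit about 15 mm above the reported TCP, which explains why the open jaws missed. I'll lower by 8 mm and push at the middle of the near side with the fingers shut.

```bash

python3 -m inch '0.005 -0.015 0.004 0 0 0 1;0.005 -0.015 0.004 0 0 0 1;0 -0.006 0 0 0 0 1;0 -0.006 0 0 0 0 1;0 -0.005 0 0 0 0 1;0 -0.005 0 0 0 0 1;0 -0.005 0 0 0 0 1;0 -0.005 0 0 0 0 1;0 0 0 0 0 0 1'
python3 - <<'E'
from h import *
st(); s=state();p=s['tool_pos'][:2];print((p-RO)@RN,(p-RO)@RY)
im=grab_frame('scene');cv2.imwrite('pics/s14f.png',im);cv2.imwrite('pics/s14.png',cv2.resize(im[170:290,240:370],None,fx=5,fy=5,interpolation=cv2.INTER_CUBIC))
E
```

```text
time: 12.92
tool_pos: [0.5482, 0.0792, 0.0042]
tool_rot: [-0.001, -0.672, 0.74, 0.001]
contact_force: [-3.1, -0.3, 0.5]
gripper_width: -0.0
t 12.92 tcp [0.5482 0.0792 0.0042] x ang -95.5 zdir [-0.003 -0.    -1.   ] F [-3.1 -0.3  0.5] w -0.0 j [ 0.01  0.11  1.92 -0.    1.11  1.68]
-0.12315848410084544 0.010964192962150936
```

View pics/s14.png

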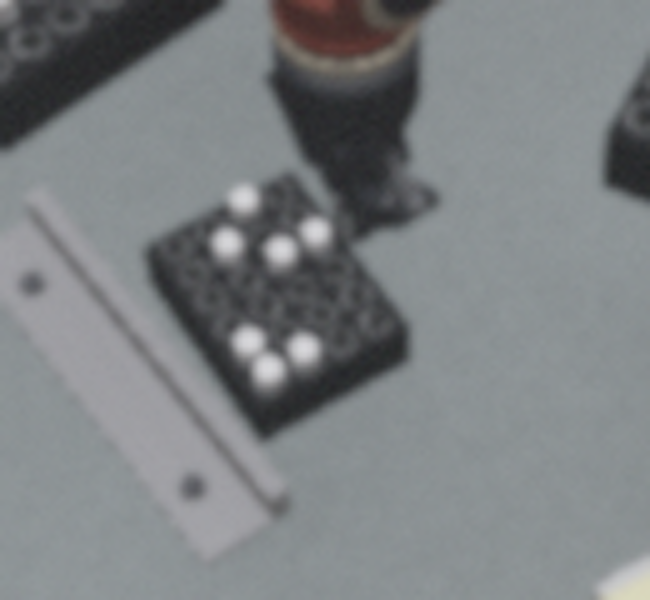

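The block moved and is nearer the rail. Its top corners are at about (150,250), (297,176), (408,335) and (260,405).

```bash

python3 - <<'E'
from h import *
f=lambda a:np.array(a)/5.+[240,170]-.4
pose('scene',f([(150,250),(297,176),(408,335),(260,405)]))
E
python3 -m inch '0 -0.004 0 0 0 0 1;0 -0.004 0 0 0 0 1;0 -0.003 0 0 0 0 1;0 0 0 0 0 0 1'
python3 - <<'E'
from h import *
st(); s=state();p=s['tool_pos'][:2];print((p-RO)@RN,(p-RO)@RY)
im=grab_frame('scene');cv2.imwrite('pics/s15f.png',im);cv2.imwrite('pics/s15.png',cv2.resize(im[170:290,240:370],None,fx=5,fy=5,interpolation=cv2.INTER_CUBIC))
E
```

```text
corners [[0.6418, 0.0163], [0.5505, 0.0344], [0.5766, 0.1531], [0.6622, 0.1312]]
sides [0.1167, 0.0931, 0.1215, 0.0884]
c [0.6078 0.0838] ang 78.7 to rail 5.1 rail-frame [-0.0645  0.0219]
time: 13.3
tool_pos: [0.5593, 0.078, 0.0041]
tool_rot: [-0.001, -0.672, 0.74, 0.001]
contact_force: [-3.3, -1.2, 1.2]
gripper_width: 0.001
t 13.3 tcp [0.5593 0.078  0.0041] x ang -95.5 zdir [-0.002 -0.    -1.   ] F [-3.3 -1.2  1.2] w 0.001 j [ 0.01  0.13  1.9  -0.    1.11  1.67]
-0.11208180066367715 0.011008060999025557
```

View pics/s15.png

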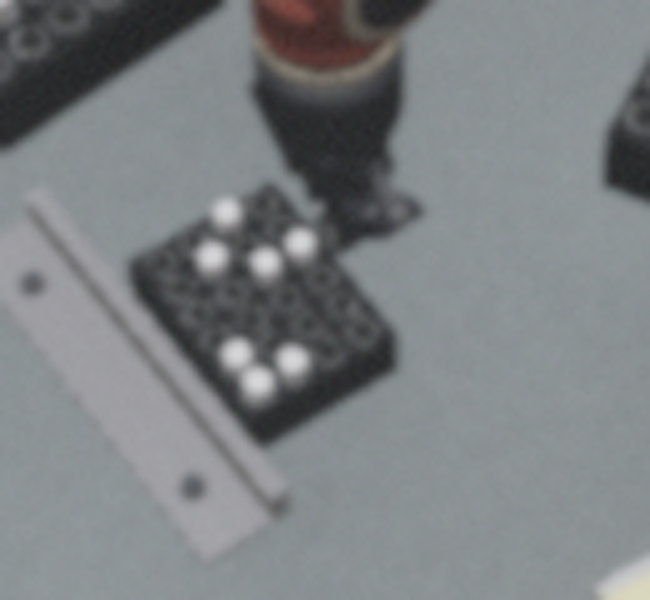

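```bash

for i in 1 2 3; do :; done
python3 -m inch '0 -0.002 0 0 0 0 1;0 -0.002 0 0 0 0 1;0 0 0 0 0 0 1'
python3 - <<'E'
from h import *
st(); s=state();p=s['tool_pos'][:2];print((p-RO)@RN,(p-RO)@RY)
E
python3 -m inch '0 -0.002 0 0 0 0 1;0 0 0 0 0 0 1'
python3 - <<'E'
from h import *
st(); s=state();p=s['tool_pos'][:2];print((p-RO)@RN,(p-RO)@RY)
im=grab_frame('scene');cv2.imwrite('pics/s16f.png',im);cv2.imwrite('pics/s16.png',cv2.resize(im[190:270,255:335],None,fx=7,fy=7,interpolation=cv2.INTER_CUBIC))
E
```

```text
time: 13.6
tool_pos: [0.5605, 0.0777, 0.0041]
tool_rot: [-0.003, -0.672, 0.74, 0.003]
contact_force: [-13.4, 0.8, 9.4]
gripper_width: -0.002
t 13.6 tcp [0.5605 0.0777 0.0041] x ang -95.5 zdir [-0.009 -0.    -1.   ] F [-13.4   0.8   9.4] w -0.002 j [ 0.01  0.14  1.89 -0.    1.12  1.67]
-0.11086241079092708 0.010794017777246364
time: 13.77
tool_pos: [0.5606, 0.0774, 0.004]
tool_rot: [-0.005, -0.672, 0.74, 0.004]
contact_force: [-19.8, -2.0, 15.2]
gripper_width: 0.001
t 13.77 tcp [0.5606 0.0774 0.004 ] x ang -95.49 zdir [-0.014 -0.    -1.   ] F [-19.8  -2.   15.2] w 0.001 j [ 0.01  0.14  1.89 -0.    1.13  1.67]
-0.11067114944029662 0.010588997161908531
```

View pics/s16.png

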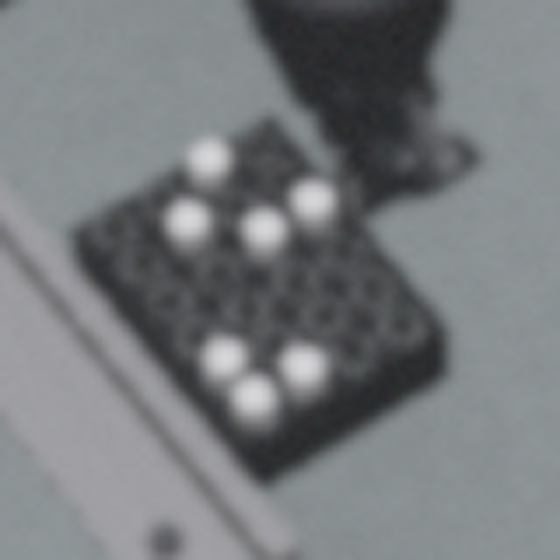

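The force is up to 20 N and the TCP has stopped, so the block is against the rail. I'll check whether it is flush.

```bash

python3 - <<'E'
from h import *
im=cv2.imread('pics/s16f.png'); cv2.imwrite('pics/s16z.png',cv2.resize(im[205:275,250:320],None,fx=8.5,fy=8.5,interpolation=cv2.INTER_CUBIC))
f=lambda a:np.array(a)/7.+[255,190]-.43
pose('scene',f([(75,237),(270,120),(445,340),(260,450)]))
cv2.imwrite('pics/t16.png',cv2.resize(grab_frame('top')[110:250,230:400],None,fx=4,fy=4,interpolation=cv2.INTER_CUBIC))
E
```

```text
corners [[0.6583, 0.0179], [0.5667, 0.0281], [0.5858, 0.151], [0.6684, 0.1388]]
sides [0.1213, 0.0922, 0.1243, 0.0835]
c [0.6198 0.084 ] ang 83.2 to rail 0.7 rail-frame [-0.0525  0.0234]
```

View pics/s16z.png

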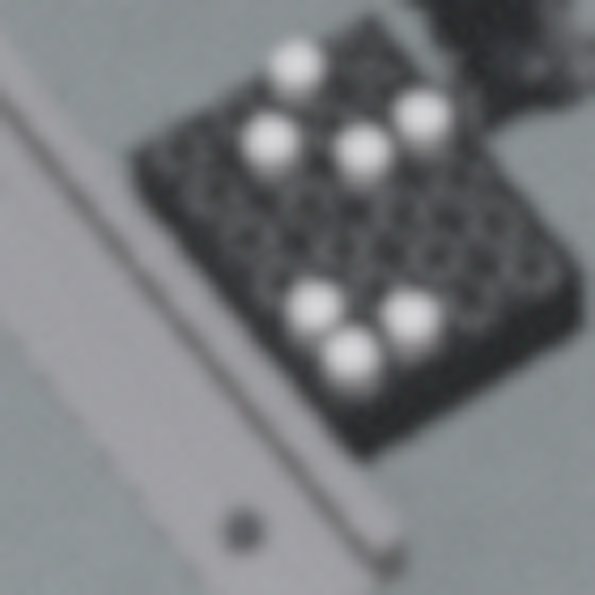

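View pics/t16.png

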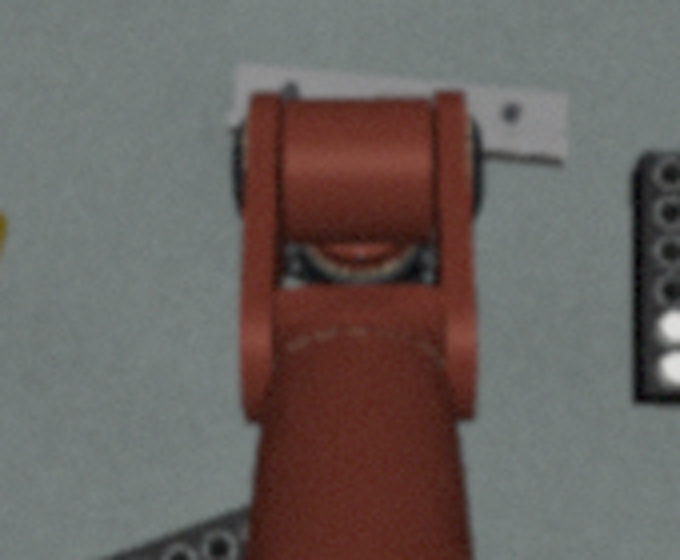

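Scene crop: the block's dark side shows as an even band along the rail top from (135,170) to (365,455), so it looks flush. I'll back away and check from above.

```bash

python3 -m inch '0 0.004 0 0 0 0 1;0 0.012 0 0 0 0 1;0 0.025 0 0 0 0 1;0 0.025 0 0 0 0 1;0 0 -0.04 0 0 0 1;0 0 -0.04 0 0 0 1;0 0 -0.04 0 0 0 1;0 0 -0.04 0 0 0 1;0.04 0 0 0 0 0 1;0.04 0 0 0 0 0 1'
python3 -m inch '0.04 0 0 0 0 0 1;0.04 0 0 0 0 0 1;0.04 0 0 0 0 0 1;0.04 0 0 0 0 0 1;0.04 0 0 0 0 0 1;0.04 0 0 0 0 0 1;0.04 0 0 0 0 0 1;0 0 0 0 0 0 1'
python3 - <<'E'
from h import *
st()
im=grab_frame('top');cv2.imwrite('pics/t17f.png',im);cv2.imwrite('pics/t17.png',cv2.resize(im[115:215,270:390],None,fx=6,fy=6,interpolation=cv2.INTER_CUBIC))
im=grab_frame('scene');cv2.imwrite('pics/s17f.png',im);cv2.imwrite('pics/s17.png',cv2.resize(im[190:270,255:335],None,fx=7,fy=7,interpolation=cv2.INTER_CUBIC))
E
```

```text
time: 14.7
tool_pos: [0.4959, 0.0042, 0.1698]
tool_rot: [0.004, -0.674, 0.739, -0.004]
contact_force: [-0.1, -0.9, -1.3]
gripper_width: 0.001
time: 15.37
tool_pos: [0.4654, -0.2812, 0.1655]
tool_rot: [-0.001, -0.67, 0.742, -0.003]
contact_force: [-0.8, 0.4, 0.6]
gripper_width: 0.004
t 15.37 tcp [ 0.4654 -0.2812  0.1655] x ang -95.86 zdir [ 0.003 -0.005 -1.   ] F [-0.8  0.4  0.6] w 0.004 j [-0.68 -0.11  1.85 -0.    1.4   0.99]
```

View pics/t17.png

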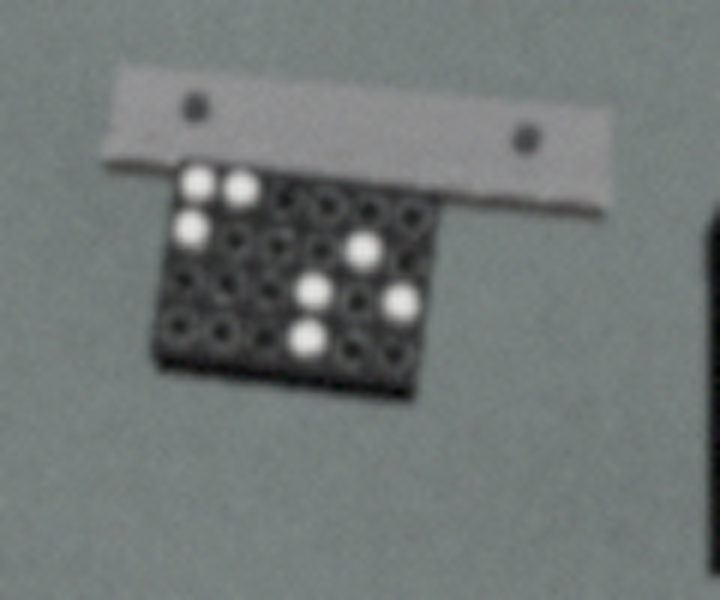

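View pics/s17f.png

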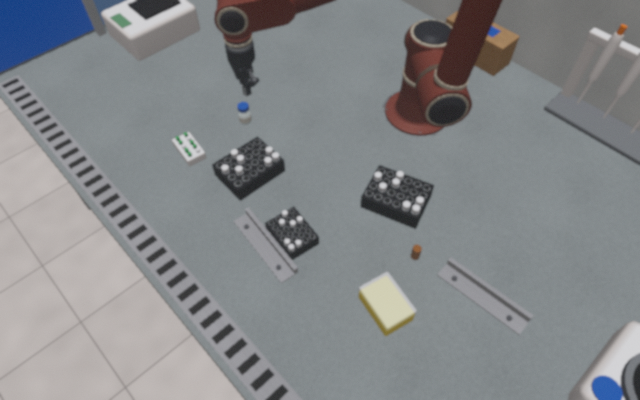

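View pics/t17f.png

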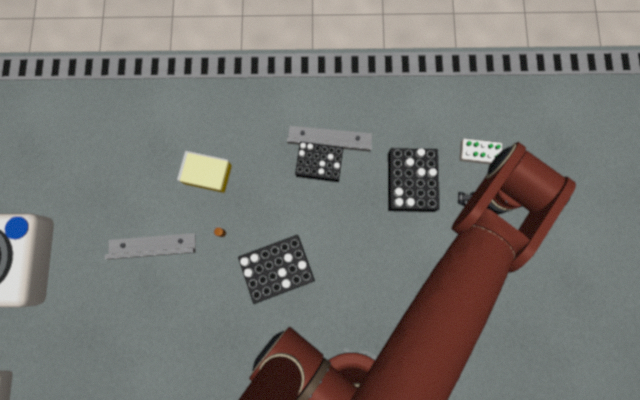

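Top crop: the block lies along the rail. Its rail side runs from (180,162) to (440,197) and its near side from (157,357) to (416,387). I'll fit edges to check this in numbers.

```bash

python3 - <<'E'
from h import *
im=cv2.imread('pics/t17f.png'); g=cv2.GaussianBlur(im.max(axis=2).astype(np.float32),(3,3),0)
# near side: bottom edge (z=0) dark->grey crossing per column
pts=[]
for u in range(300,336):
    c=g[165:190,u]; i=np.where((c[:-1]<75)&(c[1:]>=75))[0]
    if len(i): k=i[-1]; pts.append((u,165+k+(75-c[k])/(c[k+1]-c[k])))
pts=np.array(pts,np.float32); vx,vy,x0,y0=cv2.fitLine(pts,cv2.DIST_HUBER,0,.01,.01).ravel()
P=ray('top',[(u,y0+(u-x0)*vy/vx) for u in (298,337)],0)[:,:2]; d=P[0]-P[1]
print('near bottom edge ang',np.degrees(np.arctan2(d[1],d[0])),'dist to rail plane',[round(float((p-RO)@RN),4) for p in P])
# right / left ends (z=.038 for right? camera at y=.067 sees neither much)
def ends(v,z):
    r=g[v,285:355]; thr=75; i=np.where(r<thr)[0]+285; return i.min(),i.max()
for v in (168,170,172): print(v,ends(v,.038))
# rail visible segments: left of block & right of block
rp=[]
for u in list(range(290,298))+list(range(346,368)):
    v0=int(round(142.2+.1*(u-292))); w=np.clip(105-g[v0-3:v0+4,u],0,None)
    if w.sum()>20: rp.append((u,(w*np.arange(v0-3,v0+4)).sum()/w.sum()))
rp=np.array(rp,np.float32); vx,vy,x0,y0=cv2.fitLine(rp,cv2.DIST_HUBER,0,.01,.01).ravel()
Q=ray('top',[(u,y0+(u-x0)*vy/vx) for u in (287.5,370.8)],.013)[:,:2]; d=Q[0]-Q[1]; print('rail ang again',np.degrees(np.arctan2(d[1],d[0])),[round(float((p-RO)@RN),4) for p in Q])
f=lambda a:np.array(a)/6.+[270,115]-.42
pose('top',f([(440,197),(416,387),(157,357),(181,162)]))
im=cv2.imread('pics/s17f.png');
E
```

```text
near bottom edge ang 82.10609076705295 dist to rail plane [-0.0948, -0.0982]
168 (np.int64(297), np.int64(333))
170 (np.int64(297), np.int64(339))
172 (np.int64(296), np.int64(339))
rail ang again 83.80611208041357 [-0.0, -0.0002]
corners [[0.6581, 0.0166], [0.5677, 0.0287], [0.5826, 0.1477], [0.6759, 0.1372]]
sides [0.1219, 0.0912, 0.1199, 0.094]
c [0.6211 0.0825] ang 82.2 to rail 1.6 rail-frame [-0.0511  0.0221]
```

View pics/s17.png

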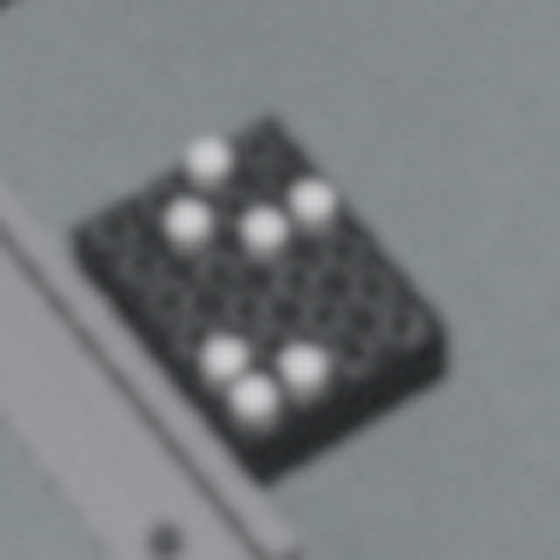

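The top view shows the block parallel within about 1.6° (0.028 rad), with the right end possibly 3 mm off the rail. The scene view says 0.7°. There is plenty of time, so I'll give the right end a gentle nudge to close it.

```bash

python3 -m inch '-0.0375 -0.0021 0 0 0 0 1;-0.0375 -0.0021 0 0 0 0 1;-0.0375 -0.0021 0 0 0 0 1;-0.0375 -0.0021 0 0 0 0 1;-0.0375 -0.0021 0 0 0 0 1;-0.0375 -0.0021 0 0 0 0 1;-0.0375 -0.0021 0 0 0 0 1;-0.0375 -0.0021 0 0 0 0 1;-0.0375 -0.0021 0 0 0 0 1;0 0 0 0 0 0 1'
python3 - <<'E'
from h import *
st(); s=state();p=s['tool_pos'][:2];print((p-RO)@RN,(p-RO)@RY, mv([.5185,.0532,.005]))
E
```

```text
time: 16.3
tool_pos: [0.5169, 0.0664, 0.1649]
tool_rot: [0.002, -0.675, 0.737, 0.0]
contact_force: [-0.6, -0.1, -0.1]
gripper_width: 0.001
t 16.3 tcp [0.5169 0.0664 0.1649] x ang -95.02 zdir [ 0.002  0.003 -1.   ] F [-0.6 -0.1 -0.1] w 0.001 j [-0.02 -0.17  1.9   0.    1.41  1.64]
-0.15300427237710457 -0.005050974721282915 [ 0.01355079 -0.00252398  0.15988342]
```

```bash

python3 -m inch '0.013 0 0.036 0 0 0.012 1;0 0 0.036 0 0 0 1;0 0 0.036 0 0 0 1;0 0 0.03 0 0 0 1;0 0 0.016 0 0 0 1;0 0 0.004 0 0 0 1;0 -0.012 0 0 0 0 1;0 -0.01 0 0 0 0 1;0 0 0 0 0 0 1'
python3 - <<'E'
from h import *
st(); s=state();p=s['tool_pos'][:2];print((p-RO)@RN,(p-RO)@RY)
E
```

```text
time: 17.05
tool_pos: [0.5407, 0.0443, 0.0087]
tool_rot: [0.002, -0.668, 0.744, -0.002]
contact_force: [-0.0, 0.0, -0.1]
gripper_width: -0.002
t 17.05 tcp [0.5407 0.0443 0.0087] x ang -96.16 zdir [ 0.005 -0.    -1.   ] F [-0.   0.  -0.1] w -0.002 j [-0.06  0.07  1.96  0.    1.11  1.62]
-0.12691096423482343 -0.024541889448622237
```

```bash

python3 -m inch '0 -0.004 0.003 0 0 0 1;0 -0.004 0 0 0 0 1;0 -0.003 0 0 0 0 1;0 -0.002 0 0 0 0 1;0 -0.002 0 0 0 0 1;0 0 0 0 0 0 1'
python3 - <<'E'
from h import *
st(); s=state();p=s['tool_pos'][:2];print((p-RO)@RN,(p-RO)@RY)
E
python3 -m inch '0 -0.002 0 0 0 0 1;0 0 0 0 0 0 1'
python3 - <<'E'
from h import *
st(); s=state();p=s['tool_pos'][:2];print((p-RO)@RN,(p-RO)@RY)
E
```

```text
time: 17.55
tool_pos: [0.5528, 0.0424, 0.0037]
tool_rot: [0.0, -0.668, 0.744, -0.0]
contact_force: [1.0, -0.1, 1.0]
gripper_width: -0.001
t 17.55 tcp [0.5528 0.0424 0.0037] x ang -96.2 zdir [ 0. -0. -1.] F [ 1.  -0.1  1. ] w -0.001 j [-0.06  0.11  1.92 -0.    1.11  1.62]
-0.11466109111727074 -0.025090350739642227
time: 17.72
tool_pos: [0.5547, 0.0422, 0.0036]
tool_rot: [0.0, -0.668, 0.744, -0.0]
contact_force: [-0.6, 0.4, 0.5]
gripper_width: 0.001
t 17.72 tcp [0.5547 0.0422 0.0036] x ang -96.2 zdir [ 0. -0. -1.] F [-0.6  0.4  0.5] w 0.001 j [-0.06  0.11  1.92 -0.    1.11  1.62]
-0.11280705742481062 -0.025058452802706504
```

```bash

for k in 1; do python3 -m inch '0 -0.002 0 0 0 0 1;0 0 0 0 0 0 1'; done
python3 - <<'E'
from h import *
st(); s=state();p=s['tool_pos'][:2];print((p-RO)@RN,(p-RO)@RY)
E
```

```text
time: 17.88
tool_pos: [0.5561, 0.042, 0.0034]
tool_rot: [-0.001, -0.668, 0.744, 0.0]
contact_force: [-0.9, 0.1, 1.1]
gripper_width: -0.001
t 17.88 tcp [0.5561 0.042  0.0034] x ang -96.2 zdir [-0.001 -0.    -1.   ] F [-0.9  0.1  1.1] w -0.001 j [-0.06  0.12  1.92 -0.    1.11  1.62]
-0.11139659419071732 -0.025139300901971705
```

```bash

python3 -m inch '0 -0.002 0 0 0 0 1;0 0 0 0 0 0 1'
python3 -m inch '0 -0.001 0 0 0 0 1;0 0 0 0 0 0 1'
python3 - <<'E'
from h import *
st(); s=state();p=s['tool_pos'][:2];print((p-RO)@RN,(p-RO)@RY)
im=grab_frame('scene');cv2.imwrite('pics/s18.png',cv2.resize(im[190:270,255:335],None,fx=7,fy=7,interpolation=cv2.INTER_CUBIC))
E
```

```text
time: 18.05
tool_pos: [0.5575, 0.0416, 0.0032]
tool_rot: [-0.001, -0.668, 0.744, 0.001]
contact_force: [-4.8, -1.3, 2.8]
gripper_width: 0.005
time: 18.22
tool_pos: [0.5583, 0.0414, 0.0031]
tool_rot: [-0.001, -0.668, 0.744, 0.001]
contact_force: [-5.5, -2.3, 2.7]
gripper_width: -0.002
t 18.22 tcp [0.5583 0.0414 0.0031] x ang -96.19 zdir [-0.003 -0.001 -1.   ] F [-5.5 -2.3  2.7] w -0.002 j [-0.06  0.12  1.91 -0.    1.11  1.62]
-0.10908682345625419 -0.025515931827144046
```

View pics/s18.png

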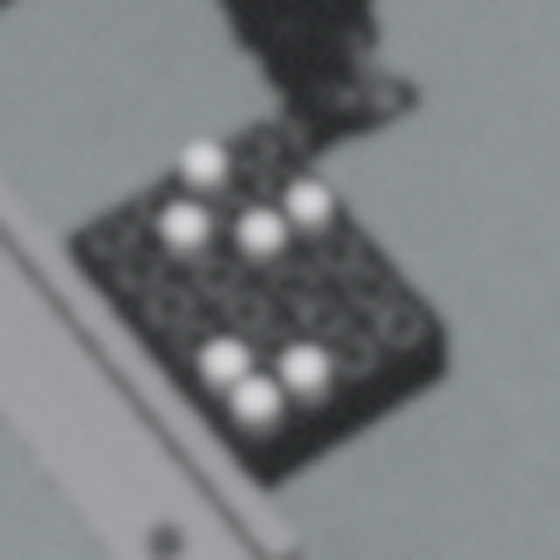

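The right-end tube moved from (208,160) to (203,162), so there was a gap and it is closing. I'll continue in 1 mm steps until the force rises.

```bash

python3 -m inch '0 -0.001 0 0 0 0 1;0 0 0 0 0 0 1'
python3 -m inch '0 -0.001 0 0 0 0 1;0 0 0 0 0 0 1'
python3 - <<'E'
from h import *
s=state();p=s['tool_pos'][:2];print((p-RO)@RN,(p-RO)@RY)
E
```

```text
time: 18.43
tool_pos: [0.559, 0.0412, 0.0031]
tool_rot: [-0.002, -0.668, 0.744, 0.001]
contact_force: [-6.6, -1.6, 4.0]
gripper_width: -0.004
time: 18.6
tool_pos: [0.5589, 0.0412, 0.003]
tool_rot: [-0.003, -0.668, 0.744, 0.002]
contact_force: [-10.2, -2.4, 6.8]
gripper_width: 0.002
-0.1085033909963871 -0.025594210720852252
```

```bash

python3 -m inch '0 -0.0015 0 0 0 0 1;0 0 0 0 0 0 1'
python3 -m inch '0 0.004 0 0 0 0 1;0 0.012 0 0 0 0 1;0 0.025 0 0 0 0 1;0 0.02 0 0 0 0 1;0 0 -0.04 0 0 0 1;0 0 -0.04 0 0 0 1;0 0 -0.04 0 0 0 1;0 0 -0.04 0 0 0 1;0.04 0 0 0 0 0 1;0.04 0 0 0 0 0 1'
python3 -m inch '0.04 0 0 0 0 0 1;0.04 0 0 0 0 0 1;0.04 0 0 0 0 0 1;0.04 0 0 0 0 0 1;0.04 0 0 0 0 0 1;0.04 0 0 0 0 0 1;0 0 0 0 0 0 1;0 0 0 0 0 0 1'
python3 - <<'E'
from h import *
im=grab_frame('top');cv2.imwrite('pics/t19f.png',im);cv2.imwrite('pics/t19.png',cv2.resize(im[115:215,270:390],None,fx=6,fy=6,interpolation=cv2.INTER_CUBIC))
im2=grab_frame('scene');cv2.imwrite('pics/s19f.png',im2)
st()
g=cv2.GaussianBlur(im.max(axis=2).astype(np.float32),(3,3),0)
pts=[]
for u in range(300,336):
    c=g[165:190,u]; i=np.where((c[:-1]<75)&(c[1:]>=75))[0]
    if len(i): k=i[-1]; pts.append((u,165+k+(75-c[k])/(c[k+1]-c[k])))
pts=np.array(pts,np.float32); vx,vy,x0,y0=cv2.fitLine(pts,cv2.DIST_HUBER,0,.01,.01).ravel()
P=ray('top',[(u,y0+(u-x0)*vy/vx) for u in (298,337)],0)[:,:2]; d=P[0]-P[1]
print('near bottom edge ang',np.degrees(np.arctan2(d[1],d[0])),[round(float((p-RO)@RN),4) for p in P])
a=cv2.imread('pics/top0.png').astype(int); b=im.astype(int)
for nm,(x,y) in dict(tip=(204,171),vial=(220,232),rack=(482,151),bottle=(486,224)).items():
    A=a[y-25:y+26,x-30:x+31].astype(np.float32).mean(2);B=b[y-25:y+26,x-30:x+31].astype(np.float32).mean(2); print(nm,cv2.phaseCorrelate(A,B),abs(A-B).max())
E
```

```text
time: 18.77
tool_pos: [0.5588, 0.0413, 0.0029]
tool_rot: [-0.004, -0.668, 0.744, 0.003]
contact_force: [-15.2, -1.6, 11.4]
gripper_width: 0.002
time: 19.6
tool_pos: [0.4968, -0.0315, 0.1685]
tool_rot: [0.003, -0.67, 0.743, -0.004]
contact_force: [0.0, -0.6, -1.1]
gripper_width: -0.002
time: 20.27
tool_pos: [0.4677, -0.2723, 0.1637]
tool_rot: [0.0, -0.666, 0.746, -0.001]
contact_force: [-0.1, 0.1, 0.2]
gripper_width: -0.0
t 20.37 tcp [ 0.468  -0.2699  0.1634] x ang -96.2 zdir [ 0.001  0.    -1.   ] F [ 0.3 -0.3 -0.4] w 0.005 j [-0.66 -0.12  1.86  0.    1.4   1.02]
near bottom edge ang 83.72584907662576 [-0.0946, -0.0948]
tip ((-0.026098799629394875, 0.03300443792418051), 1.1370394814897467) 18.333328
vial ((-0.019359083502280328, -0.00804682880489338), 1.0696716359644025) 15.0
rack ((0.15450781353535703, -0.06691774790945004), 0.6827266977892982) 191.33334
bottle ((0.09026680717970947, -0.3250809437028934), 0.3995415987791838) 98.666664
```

View pics/t19.png

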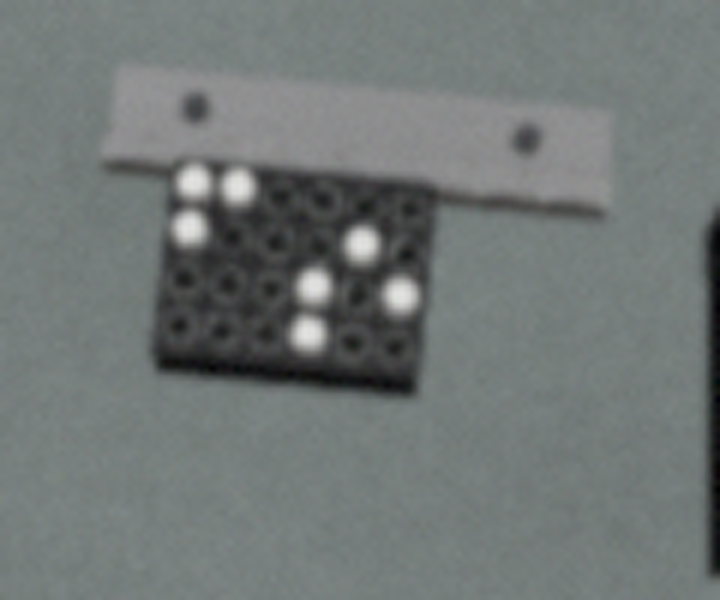

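View pics/s19f.png

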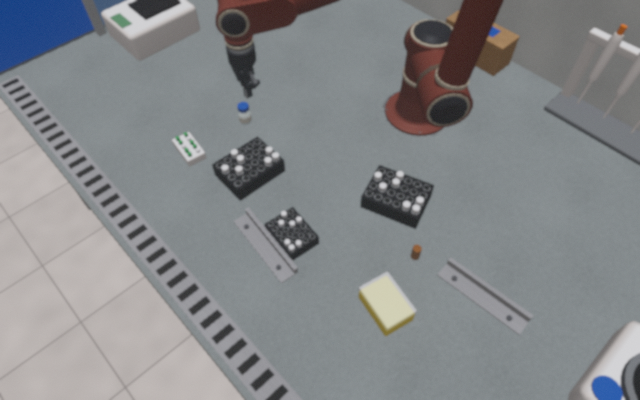

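The block is now parallel to the rail within about 0.1°. Its near edge is 94.7 mm from the measured rail plane, against 96 mm nominal, so it is touching within calibration. In the scene picture the bottle (243,110), rack (188,147), vial (416,251) and tip box (387,302) are where they were at the start, and the arm touches nothing.

```bash
python3 - <<'E'
from h import *
print(job_done())
E
```

```text
the job is handed in; nothing more can be done
None
```

I pushed the smallest black tube block round against the rail farthest to the robot's right, using only the shut fingers. I turned it about 78° by its near corner, slid it along the rail, pressed it in at the middle, then nudged its right end flush. I handed the job in at about 20 s of the 72 s allowed.

**Last checks, from the top camera:**
- **Angle:** the block's long side is about 0.1° off the rail.
- **Against the rail:** the near edge is 94.6 to 94.8 mm from my measured rail plane. 96 mm would be exact contact, so that puts it touching within the 2 mm calibration.
- **Along the rail:** the middle of the block is about 22 mm from the rail's middle, measured just before the final nudge.
- **Force:** the push force rose to about 15 N at the right end and 20 N at the middle with no further movement.

**Bystanders:** the tip box and vial showed no shift in the top picture. The arm had entered the top picture near the rack and bottle, so I checked those two by eye in the scene picture, where they had not moved.

**What went wrong or disagreed:**
- **Open-jaw push:** the open jaws passed over the block without touching it, because the real fingertips sit about 15 mm above the reported tool point. I switched to pushing with the fingers shut.
- **First seating:** the top view gave 1.6° off the rail and the scene view 0.7°. The last nudge closed a real gap of about 3 mm at the right end.

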